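# Load the bench scale for its check

## Task

The letter scale is due for its check. Put every weight on its pan: each steel bar lying flush in the open drawer (press a bar down at its end nearest the cabinet and its front end tips up to be grasped) and the knobbed cylinder weight, lifted out over the rail of the rack. Leave the bars lying flat and the cylinder standing upright on the pan, push the emptied drawer fully home until it clicks, and do not knock the glass paperweight about.

Things in the scene. Friction and masses are not known exactly. Their poses are not given: they have to be found in the camera images.
- bar1_c (a point): loose plain steel bar weight, a block 76 x 40 x 18 mm, 0.42 kg; may be absent. This point is its centre; its x axis runs along its length and its z axis through its thickness. If present it starts lying flat in the first (drawer y = -78 mm) pocket of the drawer, its top flush with the drawer's deck
- bar2_c (a point): loose plain steel bar weight, a block 76 x 40 x 18 mm, 0.42 kg; may be absent. This point is its centre; its x axis runs along its length and its z axis through its thickness. If present it starts lying flat in the second (drawer y = -26 mm) pocket of the drawer, its top flush with the drawer's deck
- bar3_c (a point): loose plain steel bar weight, a block 76 x 40 x 18 mm, 0.42 kg; may be absent. This point is its centre; its x axis runs along its length and its z axis through its thickness. If present it starts lying flat in the third (drawer y = +26 mm) pocket of the drawer, its top flush with the drawer's deck
- bar4_c (a point): loose plain steel bar weight, a block 76 x 40 x 18 mm, 0.42 kg; may be absent. This point is its centre; its x axis runs along its length and its z axis through its thickness. If present it starts lying flat in the fourth (drawer y = +78 mm) pocket of the drawer, its top flush with the drawer's deck
- knob_c (a point): loose squat steel cylinder weight with a knob on top, 0.45 kg: body 54 mm in diameter and 22 mm high, then a neck 14 mm in diameter and a knob 22 mm in diameter from 30 to 50 mm above its foot. This point is on its axis, half-way up (25 mm above its foot); z points up along the axis. It stands on the board of the rack
- cabinet: fixed low grey steel drawer cabinet, 250 mm wide, 280 mm deep, 78 mm high, its open drawer towards the robot. Origin at counter level at the middle of its front face; x points into the cabinet (the way the drawer closes), y to the left, z up
- drawer (a joint): how far the drawer is pushed in, in m: 0 as found (150 mm open), 0.150 fully home. It slides along the cabinet's x with about 1.5 N of friction; over the last 7 mm a spring catch takes about 4 N, clicks and holds it. A bar left tipped up in it jams against the cabinet
- drawer_front (a point): on the drawer, axes as the cabinet's: middle of the front panel's front face, 58 mm above the counter. The panel is 244 mm wide, 6 to 64 mm above the counter; a pull lip 110 mm wide in its middle, 56 to 61 mm above the counter, stands 14 mm proud towards the robot
- drawer_edge (a point): on the drawer, deck height, mid width: above the line where each pocket's floor turns from level (18 mm deep, robot's side) to a 32 degree slope down towards the cabinet. A bar's centre starts 2.5 mm to the robot's side. Pressing lightly (1 to 5 N) on a bar 10 to 30 mm beyond this line tips it on to the slope; it stays so, its front end's lower corner 3 mm and upper corner 18 mm above the deck
- pan (a point): fixed bench scale: middle of the top of its flat aluminium pan, 58 mm above the counter; the pan is 200 mm along this point's x and 230 mm along its y, z up, with no rim. A lower display (40 mm high) lies on its -x side, towards the robot
- rack_rail (a point): fixed dark steel counter rack: middle of the top of its round front rail, 103 mm above the counter; x points from the rail back over the board, y along it. The board is 33 mm lower, 240 mm wide and reaches 117 mm back; side panels 106 mm and back rail 103 mm above the counter; open above. A binder clip lies on the board beside the cylinder weight
- paperweight: loose clear glass ball paperweight with a flat foot, 64 mm in diameter, 58 mm high, standing on top of the cabinet; origin under its middle. Leave it alone
- drawer_tray (a point): on the drawer, axes as the cabinet's: middle of the flat deck (58 mm above the counter) of a black tray with four pockets side by side, 52 mm apart along y; each is 41.5 mm wide and runs in x from 41 mm before to 41 mm beyond this point, 65 mm behind the front panel. A bar has under 1 mm of room at its sides and front end, about 4 mm at its rear (cabinet) end
Mind the look-alikes: they are no part of the job. Leave any orange or purple look-alike of the part that bears knob_c alone. Leave any yellow look-alike of the part that bears bar1_c alone.

How it is judged:
At the end, for the whole second after the job is handed in: Every bar present lies flat (within 0.15 rad) with its centre over the pan, side by side or stacked up to three high; the cylinder stands upright (within 0.12 rad) on the pan itself, its axis over the pan; all at rest; the drawer is home to within 4 mm (x of bar1_c in the frame of pan between -0.1 and 0.1 m and y of bar1_c in the frame of pan between -0.115 and 0.115 m and z of bar1_c in the frame of pan between 0.004 and 0.055 m and (angle between bar1_c's own z axis and vertical below 0.15 rad or angle between bar1_c's own z axis and vertical above 2.99 rad) and linear speed of each of bar1, bar2, bar3, bar4, knob below 0.02 m/s and x of bar2_c in the frame of pan between -0.1 and 0.1 m and y of bar2_c in the frame of pan between -0.115 and 0.115 m and z of bar2_c in the frame of pan between 0.004 and 0.055 m and (angle between bar2_c's own z axis and vertical below 0.15 rad or angle between bar2_c's own z axis and vertical above 2.99 rad) and x of bar3_c in the frame of pan between -0.1 and 0.1 m and y of bar3_c in the frame of pan between -0.115 and 0.115 m and z of bar3_c in the frame of pan between 0.004 and 0.055 m and (angle between bar3_c's own z axis and vertical below 0.15 rad or angle between bar3_c's own z axis and vertical above 2.99 rad) and x of bar4_c in the frame of pan between -0.1 and 0.1 m and y of bar4_c in the frame of pan between -0.115 and 0.115 m and z of bar4_c in the frame of pan between 0.004 and 0.055 m and (angle between bar4_c's own z axis and vertical below 0.15 rad or angle between bar4_c's own z axis and vertical above 2.99 rad) and x of knob_c in the frame of pan between -0.1 and 0.1 m and y of knob_c in the frame of pan between -0.115 and 0.115 m and z of knob_c in the frame of pan between 0.017 and 0.034 m and angle between knob_c's own z axis and vertical below 0.12 rad and value of joint drawer above 0.146 m); the robot touches nothing.
It fails at once if the glass paperweight is knocked more than 50 mm from its place (distance of paperweight from where it was at the start of the episode above 0.05 m).
Of bar1, bar2, bar3, bar4 only 3 to 4 are there at a start; the rules pass over those that are not, and their reading is None.
At some moment in a run one of knob may be knocked a few centimetres aside while the robot is not near it.
Once in a run the grip may slacken for a moment while it holds something.
It also fails if it takes over 210 s, if anything falls off the work surface, if the arm or the gripper's body presses on something with over 40 N, if the wrist force passes 120 N, or if a joint passes its speed limit or range.

## Robot

A 7-joint arm with a two-finger parallel gripper is mounted at the origin on the work surface. World frame = base frame: x ahead of the robot, y to its left, z up, the work surface at z = 0. Lengths are in m, angles in rad, forces in N, time in s.
With the tool pointing down it reaches from about 0.35 to 0.9 m from the base axis. Payload 8.1 kg.
Tool frame: the origin (TCP) lies on the centre line of the jaws, within the pads' length; the fingertips stand 25 mm ahead of it and the grasp point (between the pads) lies 6 mm ahead of it; z points along the fingers, y is the direction in which the jaws open and shut (so a half turn about z gives the same grasp; the last joint's range is limited). The gripper opens to 85 mm and grips with 20 to 120 N. Pads are 22 mm wide; open, the fingers measure 114 mm over their backs; the gripper's body (76 mm by 85 mm) begins 54 mm behind the grasp point. The pads swing forward as they close: fully open they stand 13 mm farther back than shut.
Start: joints at [-1.277, 0.434, 0.025, 1.573, -0.012, 1.134, -0.075], TCP at [0.242, 0.576, 0.256] pointing down, gripper open.
Joint ranges: [-2.62, 2.62], [-0.44, 2.09], [-1.27, 1.32], [0.08, 2.57], [-1.32, 4.46], [0.12, 2], [-2.74, 2.74]. Speed limits (rad/s): [2.22, 2.22, 3.01, 3.01, 3.14, 3.14, 3.14].

## Interface

Orientations are given as [roll, pitch, yaw] about the fixed x, y, z axes, in that order (R = Rz(yaw) Ry(pitch) Rx(roll)).
In Python, from workcell import env gives the robot as it stands.
- The arm moves only by the tool arm_command, never from a script. Its argument "motion" is a list that holds one entry, the list of rows, each a list of 5 numbers: the opening, from 0 (shut) to 1 (fully open), then the shift along the tool's x, y, z in mm, then the turn about the tool's z in rad. In form: [[[fingers, x, y, z, twist], ...]]. A call has 1 to 5 rows; each row shifts and turns the pose as measured when the row begins, along the tool's axes as they then stand; what a row does not reach is not made up. A row lasts 1/12 s, in which the tool goes at most 41.7 mm and 7.16 degrees, less where a joint would pass 70% of its speed; a pose out of reach is approached as far as the arm can. A call with a gripper value outside its range is refused whole. The fingers move at their own pace and stop on an object; the grip force is fixed at half the most. Time passes only in rows, so rows that do not move let the fingers close. It gives the time, the measured TCP pose, the force and the opening at its end, in the units of the state.
- env.read_state(): the state, without advancing time (a new reading comes with each control period).
- env.snapshot(name): name is "side" or "top" or "wrist"; returns the picture (480x640x3 uint8, red, green, blue); there is no depth.
- env.camera_model(name): a dict with "fovy" (degrees; the focal length in pixels is half the picture's height over the tangent of half this angle, whatever the lens; pixels are square), "cx", "cy" (the principal point, pixels), "extrinsics" (4x4, takes a point from world to camera coordinates). Camera axes: x right, y up, looking along -z (the intrinsics and any distortion apply to the point x, -y, -z); pixel columns grow to the right and rows downward; lengths in m; the calibration is good to about 2 mm. A picture is of the moment at which its call begins: read the wrist's pose just before it. camera_model takes no time and is no camera call; for the wrist camera it gives the pose at the moment of the call.
- env.close_job(): hands the job in, once; it reports no verdict.
The state is a dict: "t": time; "qpos": joint angles; "joint_velocities": joint speeds; "joint_efforts": joint torques, N m; "tcp_pos": TCP position; "ee_rot": TCP orientation; "contact_force": force on the tool from outside, world axes, zero at the start; "ft_torque": the same for the moment, N m; "opening": opening from 0.0 (shut) to 1.0 (fully open).
Only numpy, scipy, OpenCV 4.12 (cv2) and the standard library are available. Lean on these libraries where they do the work, as an engineer would, in place of code of your own. Each camera call takes 0.05 s, during which the arm holds its last target.

## Working session

There is one attempt and no reset: what is moved stays moved. The work goes in short steps, Python scripts to look and compute and a tool call to move; the robot and the scene stay as the last step left them, time stands still between calls to the robot, and variables do not carry over. Pictures are saved under pics/ and viewed, and the job is handed in when it is done.

Besides the shell and the picture viewer there is one more tool, called as name([rows], argument=value, ...), one row to a line, values as JSON. arm_command: Moves the arm, as the interface text tells. Its arguments: {"type":"object","properties":{"motion":{"type":"array"}},"required":["motion"]}

```bash
ls; mkdir -p pics; python3 - <<'E'
from workcell import env
import cv2,numpy as np
s=env.read_state()
for k,v in s.items(): print(k,np.round(v,3))
for n in ("side","top","wrist"):
    im=env.snapshot(n); cv2.imwrite(f"pics/{n}0.png",im[:,:,::-1])
    c=env.camera_model(n); print(n,{k:(np.round(v,3).tolist()) for k,v in c.items()})
E
```

```text
pics
t 0.0
qpos [-1.277  0.435  0.025  1.574 -0.012  1.134 -0.075]
joint_velocities [-0.001 -0.001  0.002 -0.001 -0.    -0.002  0.001]
joint_efforts [-1.0000e-03 -6.7047e+01  1.0240e+00 -3.1621e+01  1.5000e-02  1.2000e-02
 -0.0000e+00]
tcp_pos [0.241 0.576 0.256]
ee_rot [-3.14   0.     2.745]
contact_force [ 0.799 -0.212 -0.787]
ft_torque [-0.012 -0.086  0.006]
opening 0.999
side {'fovy': 45.148, 'cx': 323.464, 'cy': 242.554, 'extrinsics': [[0.995, -0.1, 0.013, -0.535], [0.045, 0.557, 0.83, -0.059], [-0.09, -0.825, 0.558, -1.44], [0.0, 0.0, 0.0, 1.0]]}
top {'fovy': 52.034, 'cx': 325.16, 'cy': 245.601, 'extrinsics': [[-0.022, -0.999, -0.03, -0.0], [0.985, -0.027, 0.173, -0.534], [-0.173, -0.026, 0.985, -1.105], [0.0, 0.0, 0.0, 1.0]]}
wrist {'fovy': 63.103, 'cx': 317.666, 'cy': 234.887, 'extrinsics': [[0.387, 0.922, -0.001, -0.624], [-0.876, 0.367, -0.312, 0.04], [-0.288, 0.122, 0.95, -0.38], [0.0, 0.0, 0.0, 1.0]]}
```

View pics/top0.png

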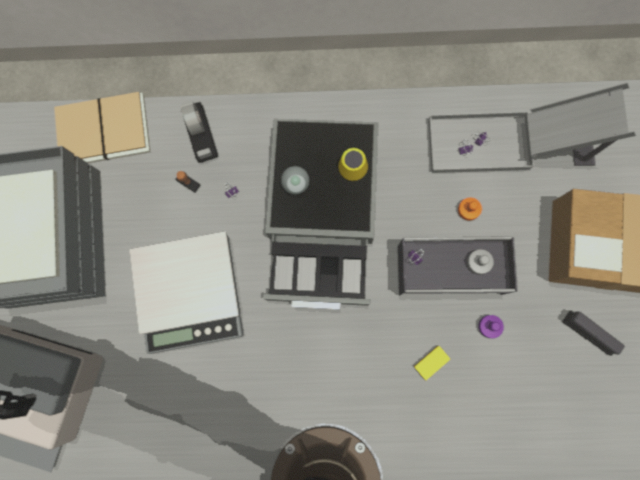

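View pics/side0.png

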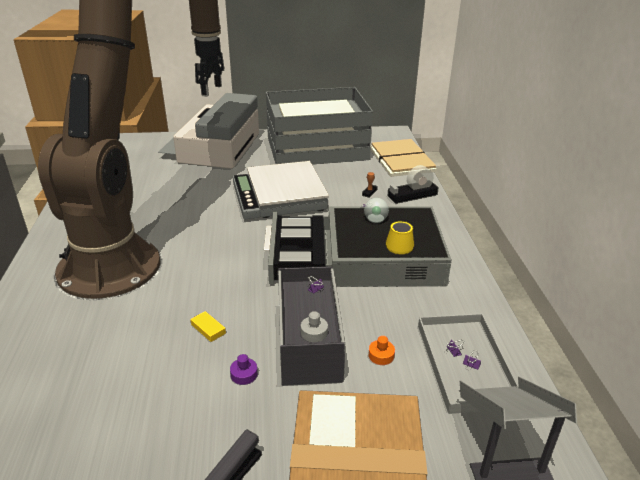

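View pics/wrist0.png

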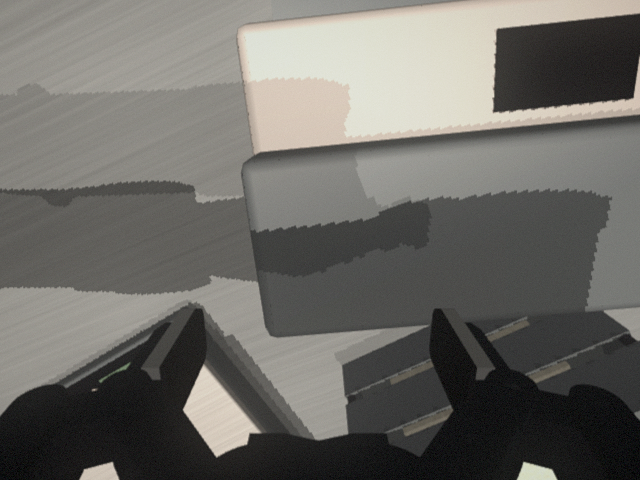

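```bash
cat > h.py <<'E'
import numpy as np, cv2
from workcell import env
def K(c):
    f=240/np.tan(np.radians(c["fovy"])/2); return f,c["cx"],c["cy"]
def p2w(c,u,v,z):
    f,cx,cy=K(c); E=np.array(c["extrinsics"]); R=E[:3,:3]; t=E[:3,3]
    d=R.T@np.array([(u-cx)/f,-(v-cy)/f,-1.0]); o=-R.T@t
    return o+d*(z-o[2])/d[2]
def w2p(c,p):
    f,cx,cy=K(c); E=np.array(c["extrinsics"]); q=E[:3,:3]@np.asarray(p,float)+E[:3,3]
    return np.array([cx+f*q[0]/-q[2], cy-f*q[1]/-q[2]])
def crop(im,u0,v0,u1,v1,s,name):
    c=cv2.resize(im[v0:v1,u0:u1,::-1],None,fx=s,fy=s,interpolation=cv2.INTER_CUBIC); cv2.imwrite("pics/"+name,c)
def snap(n,name=None):
    c=env.camera_model(n); im=env.snapshot(n)
    if name: cv2.imwrite("pics/"+name,im[:,:,::-1])
    return c,im
def st():
    s=env.read_state(); print("t",round(s["t"],2),"tcp",np.round(np.array(s["tcp_pos"])*1000,1),"rpy",np.round(s["ee_rot"],3),"F",np.round(s["contact_force"],1),"op",round(s["opening"],3)); return s
E
python3 - <<'E'
import cv2
im=cv2.imread("pics/top0.png")[:,:,::-1]
from h import *
crop(im,250,105,400,320,3.0,"t_cab.png") if 0 else crop(im,250,110,390,320,2.8,"t_cab.png")
crop(im,120,220,250,355,4,"t_pan.png")
crop(im,390,190,530,345,3.7,"t_rack.png")
E
```

```text
(no output)
```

View pics/t_cab.png

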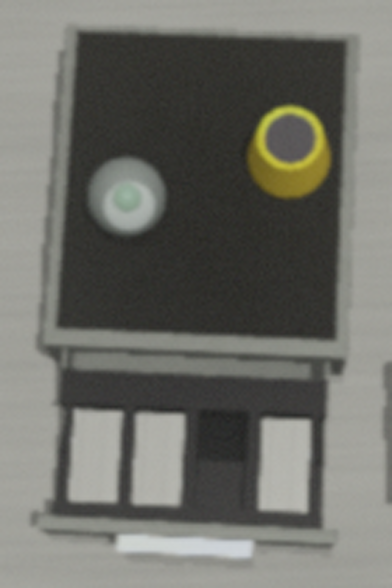

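View pics/t_pan.png

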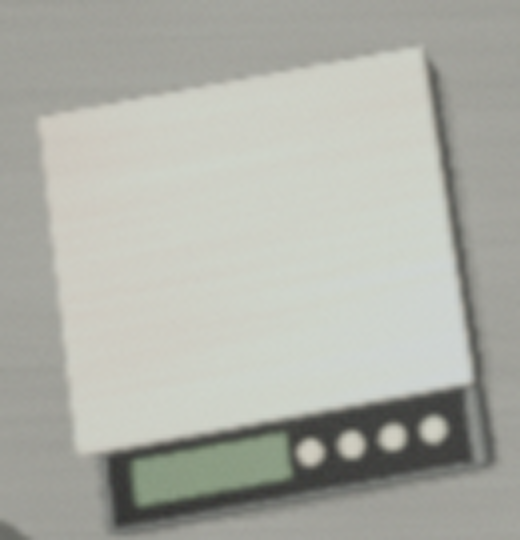

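View pics/t_rack.png

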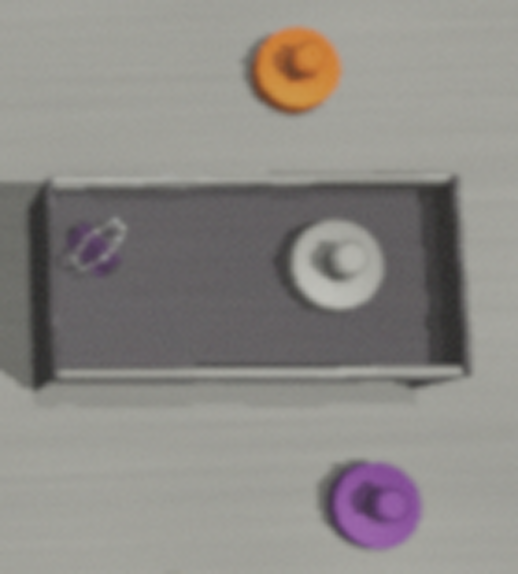

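```bash
python3 - <<'E'
from h import *
c=env.camera_model("top")
def m(name,pts,z,s,ox,oy):
    r=[p2w(c,ox+(u+.5)/s-.5,oy+(v+.5)/s-.5,z) for u,v in pts]
    print(name,[np.round(p[:2]*1000,1).tolist() for p in r]); return np.array(r)
P=m("pan",[(40,118),(422,47),(472,385),(78,452)],.058,4,120,220)
print("sides",[round(float(np.linalg.norm(P[i]-P[(i+1)%4]))*1000,1) for i in range(4)],"ctr",P.mean(0)*1000, "yaw", np.degrees(np.arctan2(*(P[0]-P[3]+P[1]-P[2])[[1,0]])))
cab=m("cabtop",[(70,28),(357,38),(347,358),(42,345)],.078,2.8,250,110)
print("sides",[round(float(np.linalg.norm(cab[i]-cab[(i+1)%4]))*1000,1) for i in range(4)])
fp=m("frontpanel",[(35,525),(333,543)],.064,2.8,250,110); d=fp[0]-fp[1]; print("yaw of y",np.degrees(np.arctan2(-d[0],d[1])))
for n,p in dict(b4=[(73,408),(125,410),(118,505),(66,502)],b3=[(135,411),(184,412),(182,507),(130,505)],b1=[(260,417),(312,419),(310,513),(258,511)]).items():
    b=m(n,p,.058,2.8,250,110); print(" sides",[round(float(np.linalg.norm(b[i]-b[(i+1)%4]))*1000,1) for i in range(4)],"ctr",np.round(b.mean(0)*1000,1)); 
    print(" yaw",np.degrees(np.arctan2(*(b[0]-b[3]+b[1]-b[2])[[1,0]])))
m("knobtop",[(349,259)],.12,3.7,390,190); m("knobbody",[(337,264)],.092,3.7,390,190)
m("railfront",[(52,374),(465,374)],.103,3.7,390,190); m("railback",[(50,184),(458,178)],.103,3.7,390,190)
m("paper",[(128,195)],.078+.03,2.8,250,110); m("cup",[(290,140)],.078+.06,2.8,250,110)
E
```

```text
pan [[536.0, 444.5], [572.1, 219.8], [375.1, 188.6], [342.6, 413.5]]
sides [227.6, 199.4, 227.2, 195.9] ctr [456.43794746 316.62034563  58.        ] yaw 9.043692481550892
cabtop [[837.2, 99.4], [819.4, -144.5], [543.8, -125.2], [561.7, 123.7]]
sides [244.5, 276.3, 249.5, 276.6]
frontpanel [[415.7, 131.6], [395.4, -109.1]]
yaw of y -4.820930251273709
b4 [[511.9, 101.0], [509.0, 57.9], [430.7, 64.5], [434.2, 107.1]]
 sides [43.2, 78.6, 42.7, 77.9] ctr [471.5  82.6  58. ]
 yaw -4.670607798081355
b3 [[508.0, 49.6], [506.1, 9.2], [427.8, 12.3], [430.5, 54.7]]
 sides [40.5, 78.3, 42.5, 77.7] ctr [468.1  31.4  58. ]
 yaw -3.0046313956401445
b1 [[500.2, -53.4], [497.4, -96.0], [420.4, -91.7], [423.0, -49.5]]
 sides [42.7, 77.2, 42.2, 77.3] ctr [460.3 -72.7  58. ]
 yaw -3.0143596136921773
knobtop [[480.7, -357.6]]
knobbody [[481.7, -358.5]]
railfront [[419.3, -184.1], [413.4, -424.5]]
railback [[533.1, -188.6], [530.0, -430.7]]
paper [[677.7, 48.9]]
cup [[709.3, -82.7]]
```

```bash
cat >> h.py <<'E'
CY=-4.2
def plan(x,y,z,yawdeg=None,step=40):
    """remaining move to a world target (mm), in tool axes, turn first"""
    s=st(); p=np.array(s["tcp_pos"])*1000; yaw=s["ee_rot"][2]
    tw=0 if yawdeg is None else -((np.radians(yawdeg)-yaw+np.pi)%(2*np.pi)-np.pi)
    n=max(1,int(np.ceil(np.linalg.norm(np.array([x,y,z])-p)/step)),int(np.ceil(abs(tw)/.12)))
    d=(np.array([x,y,z])-p)/n
    rows=[]
    for i in range(n):
        a=yaw-tw*i/n
        X=np.array([np.cos(a),np.sin(a),0]);Y=np.array([np.sin(a),-np.cos(a),0])
        rows.append([round(float(d@X),1),round(float(d@Y),1),round(float(-d[2]),1),round(float(tw/n),3)])
    print(n,"rows:"); [print(r) for r in rows]
E
python3 -c "
from h import *
c=env.camera_model('wrist');E=c['extrinsics'];E=np.array(E);print(-E[:3,:3].T@E[:3,3])
plan(496,81,160,175.8)"
```

```text
[0.16744346 0.60653591 0.37252081]
t 0.15 tcp [241.5 576.1 255.7] rpy [-3.14   0.     2.745] F [-0.1 -0.  -0.6] op 0.996
15 rows:
[-28.4, -23.9, 6.4, -0.022]
[-27.9, -24.5, 6.4, -0.022]
[-27.4, -25.1, 6.4, -0.022]
[-26.8, -25.7, 6.4, -0.022]
[-26.2, -26.2, 6.4, -0.022]
[-25.7, -26.8, 6.4, -0.022]
[-25.1, -27.4, 6.4, -0.022]
[-24.5, -27.9, 6.4, -0.022]
[-23.9, -28.4, 6.4, -0.022]
[-23.3, -28.9, 6.4, -0.022]
[-22.6, -29.4, 6.4, -0.022]
[-22.0, -29.9, 6.4, -0.022]
[-21.3, -30.4, 6.4, -0.022]
[-20.7, -30.8, 6.4, -0.022]
[-20.0, -31.3, 6.4, -0.022]
```

The things that could be taken for targets, in top-image pixels:
- **Bars:** the steel ones sit in the pockets at (284,272), (307,273) and (352,276). These are bar4, bar3 and bar1. The second pocket at (330,275) is empty. The yellow block at (432,363) is a look-alike.
- **Cylinder:** the grey one in the rack at (481,261). The orange one at (470,208) and the purple one at (491,326) are look-alikes.

The crops above confirm these choices. I'll start with bar4.

arm_command([
  [[0,-28,-24,4,-0.022],[0,-28,-24.5,4,-0.022],[0,-27.5,-25,4,-0.022],[0,-27,-25.5,4,-0.022],[0,-26,-26,4,-0.022]],
])

```text
t: 0.57
tcp_pos: [0.3223, 0.4143, 0.2328]
ee_rot: [3.141, -0.005, 2.874]
contact_force: [0.5, -0.1, 0.4]
opening: 0.301
```

arm_command([
  [[0,-25.5,-27,4,-0.022],[0,-25,-27.5,4,-0.022],[0,-24.5,-28,4,-0.022],[0,-24,-28.5,4,-0.022],[0,-23,-29,4,-0.022]],
])

```text
t: 0.98
tcp_pos: [0.4125, 0.242, 0.2109]
ee_rot: [3.141, -0.005, 2.991]
contact_force: [0.9, 0.6, 0.3]
opening: -0.001
```

```bash
python3 -c "
from h import *
plan(496,81,160,175.8); print(np.round(env.read_state()['qpos'],2))"
```

```text
t 0.98 tcp [412.5 242.  210.9] rpy [ 3.141 -0.005  2.991] F [0.9 0.6 0.3] op -0.001
5 rows:
[-21.3, -29.3, 10.2, -0.015]
[-20.9, -29.7, 10.2, -0.015]
[-20.4, -30.0, 10.2, -0.015]
[-20.0, -30.3, 10.2, -0.015]
[-19.5, -30.6, 10.2, -0.015]
[-0.72  0.25  0.09  1.98 -0.03  0.92  0.82]
```

arm_command([
  [[0,-21.5,-29.5,10,-0.015],[0,-21,-29.5,10,-0.015],[0,-20.5,-30,10,-0.015],[0,-20,-30.5,10,-0.015],[0,-19.5,-30.5,10,-0.015]],
])

```text
t: 1.4
tcp_pos: [0.4997, 0.0724, 0.1597]
ee_rot: [3.138, -0.001, 3.072]
contact_force: [0.9, 0.2, 0.4]
opening: 0.002
```

```bash
python3 -c "
from h import *
plan(496,81,100,175.8)
c,im=snap('wrist','w1.png')
for n,q in dict(edge=(.4740,.0824,.058),b4=(.4715,.0826,.058),press=(.4959,.0808,.058),b3=(.4681,.0314,.058)).items(): print(n,w2p(c,q))
"
```

```text
t 1.4 tcp [499.7  72.4 159.7] rpy [ 3.138e+00 -1.000e-03  3.072e+00] F [0.9 0.2 0.4] op 0.002
2 rows:
[2.1, 4.2, 29.9, 0.002]
[2.1, 4.1, 29.9, 0.002]
edge [332.53367582 205.50749316]
b4 [332.62760142 201.24194158]
press [331.99424618 241.62751166]
b3 [242.9771367 201.6458565]
```

View pics/w1.png

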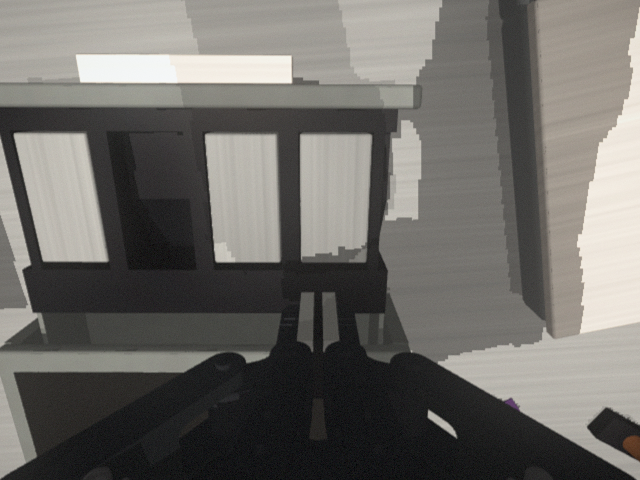

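```bash
python3 -c "
from h import *
s=st(); c=env.camera_model('wrist')
for n,p in dict(b4=[(300,134),(370,135),(369,262),(301,263)],b3=[(206,134),(279,133),(282,263),(213,263)],b1=[(13,133),(89,133),(108,262),(42,263)],panel=[(0,108),(415,108)]).items():
  z=.064 if n=='panel' else .058
  r=np.array([p2w(c,u,v,z)*1000 for u,v in p]); print(n,np.round(r[:,:2],1).tolist(),np.round(r.mean(0),1))
plan(496,81,100,175.8)
"
```

```text
t 1.45 tcp [502.1  63.9 158.3] rpy [-3.14  -0.     3.064] F [ 2.7 -7.4 -0.9] op 0.0
b4 [[435.3, 58.7], [438.7, 96.3], [512.5, 93.0], [510.0, 52.4]] [474.1  75.1  58. ]
b3 [[431.4, 8.1], [433.9, 47.4], [509.1, 41.1], [505.9, -0.2]] [470.1  24.1  58. ]
b1 [[422.8, -95.6], [426.0, -54.7], [500.5, -62.8], [498.1, -102.4]] [461.8 -78.9  58. ]
panel [[410.1, -93.7], [426.6, 119.0]] [418.3  12.7  64. ]
t 1.45 tcp [502.1  63.9 158.3] rpy [-3.14  -0.     3.064] F [ 2.7 -7.4 -0.9] op 0.0
2 rows:
[3.7, 8.3, 29.1, -0.002]
[3.7, 8.3, 29.1, -0.002]
```

arm_command([
  [[0,3.5,8,25,-0.002],[0,3.5,8,20,-0.002],[0,0,0,0,0]],
])

```text
t: 1.7
tcp_pos: [0.4986, 0.0741, 0.1117]
ee_rot: [-3.139, 0.002, 3.056]
contact_force: [-1.2, 0.2, 0.3]
opening: 0.003
```

```bash
python3 -c "
from h import *
plan(496,81,88,175.8)
"
```

```text
t 1.7 tcp [498.6  74.1 111.7] rpy [-3.139e+00  2.000e-03  3.056e+00] F [-1.2  0.2  0.3] op 0.003
1 rows:
[3.2, 6.7, 23.7, -0.012]
```

arm_command([
  [[0,3,6.5,16,-0.012],[0,0,0,0,0],[0,0,0,0,0]],
])

```text
t: 1.95
tcp_pos: [0.496, 0.0806, 0.0963]
ee_rot: [-3.138, 0.0, 3.068]
contact_force: [-0.0, 0.3, 0.5]
opening: 0.0
```

```bash
python3 -c "
from h import *
plan(496,81,83,175.8)
"
```

```text
t 1.95 tcp [496.   80.6  96.3] rpy [-3.138  0.     3.068] F [-0.   0.3  0.5] op 0.0
1 rows:
[0.1, 0.4, 13.3, 0.0]
```

arm_command([
  [[0,0,0,10,0],[0,0,0,3,0],[0,0,0,3,0]],
])

```text
t: 2.2
tcp_pos: [0.4981, 0.081, 0.0825]
ee_rot: [-3.139, 0.005, 3.069]
contact_force: [2.3, 0.3, 2.8]
opening: 0.0
```

arm_command([
  [[0,0,0,3,0],[0,0,0,2,0]],
])

```text
t: 2.37
tcp_pos: [0.5005, 0.0808, 0.0783]
ee_rot: [-3.14, 0.009, 3.068]
contact_force: [2.2, -1.4, 2.0]
opening: 0.0
```

```bash
python3 -c "
from h import *
c,im=snap('wrist','w2.png'); st()
"
```

```text
t 2.42 tcp [500.2  80.8  78. ] rpy [-3.14   0.009  3.068] F [ 0.2  0.2 -0.2] op -0.0
```

View pics/w2.png

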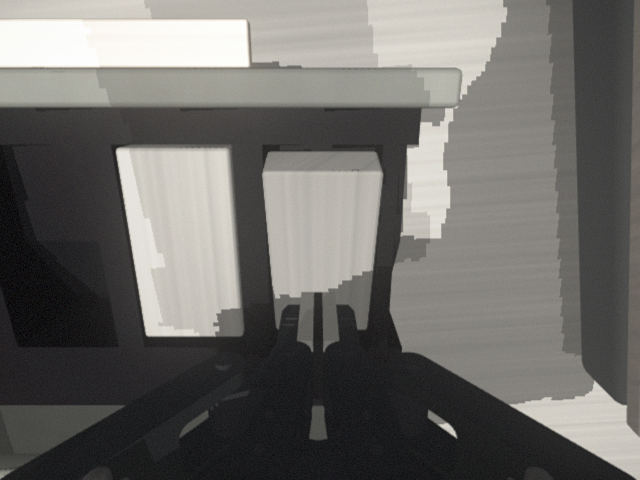

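arm_command([
  [[0,0,0,-30,0],[0.68,24,-1,-10,0],[0.68,24,-1,0,0],[0.68,0,0,0,0],[0.68,0,0,0,0]],
])

```text
t: 2.83
tcp_pos: [0.4486, 0.0818, 0.1181]
ee_rot: [-3.139, 0.004, 3.067]
contact_force: [1.0, 0.5, -0.2]
opening: 0.563
```

```bash
python3 -c "
from h import *
plan(452.5,83.4,85,175.8)
"
```

```text
t 2.83 tcp [448.6  81.8 118.1] rpy [-3.139  0.004  3.067] F [ 1.   0.5 -0.2] op 0.563
1 rows:
[-3.7, 1.9, 33.1, -0.002]
```

arm_command([
  [[0.68,-4,2,16,0],[0.68,0,0,10,0],[0.68,0,0,0,0]],
])

```text
t: 3.08
tcp_pos: [0.4534, 0.0836, 0.0916]
ee_rot: [-3.139, 0.004, 3.067]
contact_force: [0.1, 0.2, 0.3]
opening: 0.679
```

```bash
python3 -c "
from h import *
plan(452.5,83.4,84.5,175.8)
"
```

```text
t 3.08 tcp [453.4  83.6  91.6] rpy [-3.139  0.004  3.067] F [0.1 0.2 0.3] op 0.679
1 rows:
[0.9, -0.2, 7.1, -0.001]
```

arm_command([
  [[0.68,1,0,7,0],[0.3,0,0,0,0],[0.3,0,0,0,0],[0.3,0,0,0,0]],
])

```text
t: 3.42
tcp_pos: [0.4537, 0.0852, 0.0842]
ee_rot: [-3.141, 0.004, 3.067]
contact_force: [-2.2, -4.3, 0.9]
opening: 0.446
```

```bash
python3 -c "
from h import *
st(); snap('wrist','w3.png')
"
```

```text
t 3.42 tcp [453.7  85.2  84.2] rpy [-3.141  0.004  3.067] F [-2.2 -4.3  0.9] op 0.446
```

View pics/w3.png

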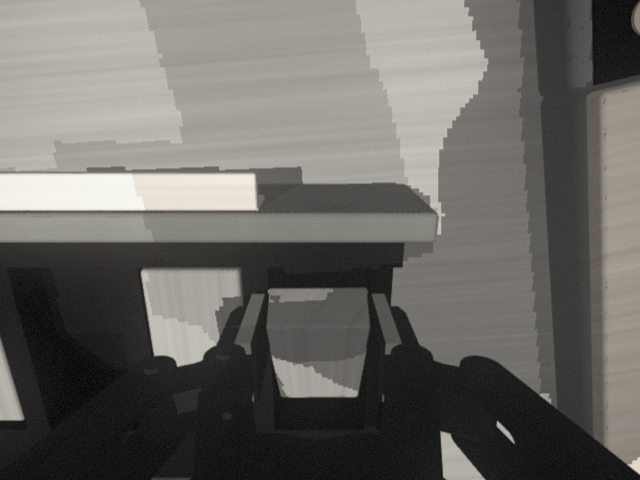

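arm_command([
  [[0.2,0,0,-5,0],[0.2,0,0,-15,0],[0.2,0,0,-25,0],[0.2,0,0,-30,0],[0.2,0,0,0,0]],
])

```text
t: 3.88
tcp_pos: [0.4505, 0.0844, 0.1609]
ee_rot: [-3.138, -0.004, 3.067]
contact_force: [1.0, -0.2, -3.0]
opening: 0.451
```

```bash
python3 -c "
from h import *
st(); snap('wrist','w4.png')
"
```

```text
t 3.88 tcp [450.5  84.4 160.9] rpy [-3.138 -0.004  3.067] F [ 1.  -0.2 -3. ] op 0.451
```

View pics/w4.png

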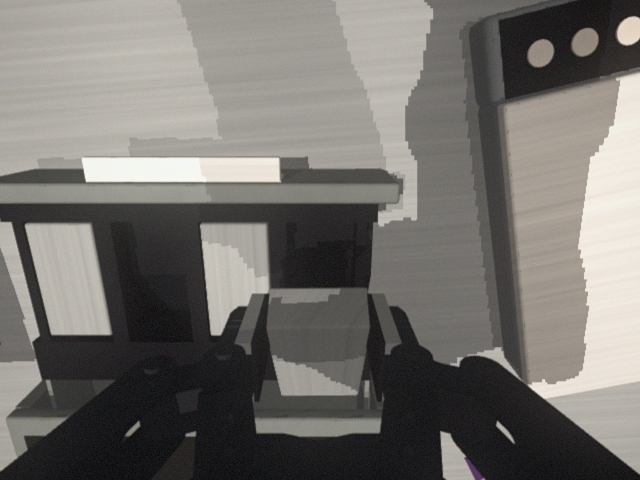

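```bash
cat >> h.py <<'E'
PC=np.array([456.4,316.6]);PY=np.radians(9.1)
def slot(a,b,back=28):
    px=np.array([np.cos(PY),np.sin(PY)]);py=np.array([-np.sin(PY),np.cos(PY)])
    return PC+(a-back)*px+b*py
E
python3 -c "
from h import *
a=slot(50,62);print(a);plan(a[0],a[1],140,-170.9)
"
```

```text
[468.31730358 381.2991335 ]
t 3.93 tcp [449.6  84.3 158.9] rpy [-3.137 -0.005  3.067] F [-0.4 -0.3 -4. ] op 0.443
8 rows:
[0.4, 37.2, 2.4, -0.029]
[-0.7, 37.2, 2.4, -0.029]
[-1.8, 37.2, 2.4, -0.029]
[-2.8, 37.1, 2.4, -0.029]
[-3.9, 37.0, 2.4, -0.029]
[-5.0, 36.9, 2.4, -0.029]
[-6.1, 36.7, 2.4, -0.029]
[-7.1, 36.5, 2.4, -0.029]
```

arm_command([
  [[0.2,0,25,0,-0.025],[0.2,-1,35,0,-0.029],[0.2,-2,35,0,-0.029],[0.2,-3,35,0,-0.029],[0.2,-4,35,1,-0.029]],
])

```text
t: 4.35
tcp_pos: [0.4602, 0.2431, 0.1529]
ee_rot: [-3.131, -0.013, -3.087]
contact_force: [0.6, -0.1, -3.4]
opening: 0.448
```

arm_command([
  [[0.2,-5,36,2,-0.029],[0.2,-6,36,2,-0.029],[0.2,-6,30,2,-0.025],[0.2,0,5,0,0],[0.2,0,0,0,0]],
])

```text
t: 4.77
tcp_pos: [0.4618, 0.3629, 0.1372]
ee_rot: [-3.131, -0.023, -2.989]
contact_force: [0.9, 0.2, -4.0]
opening: 0.449
```

```bash
python3 -c "
from h import *
a=slot(50,62);print(a);plan(a[0],a[1],120,-170.9)
snap('wrist','w5.png'); snap('side','s5.png')
"
```

```text
[468.31730358 381.2991335 ]
t 4.77 tcp [461.8 362.9 137.2] rpy [-3.131 -0.023 -2.989] F [ 0.9  0.2 -4. ] op 0.449
1 rows:
[-9.3, 17.1, 17.2, -0.006]
```

View pics/w5.png

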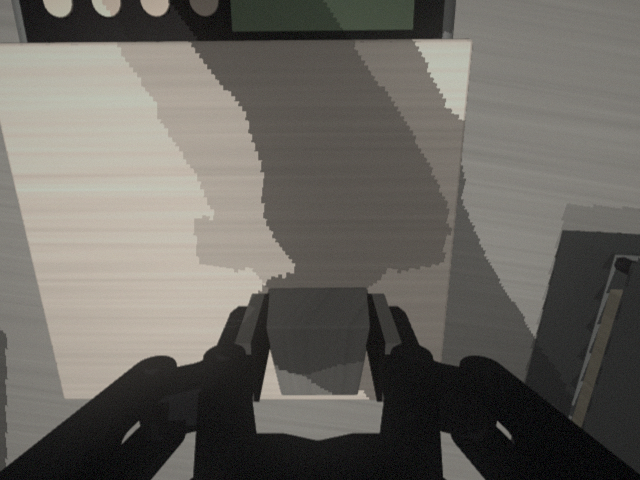

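View pics/s5.png

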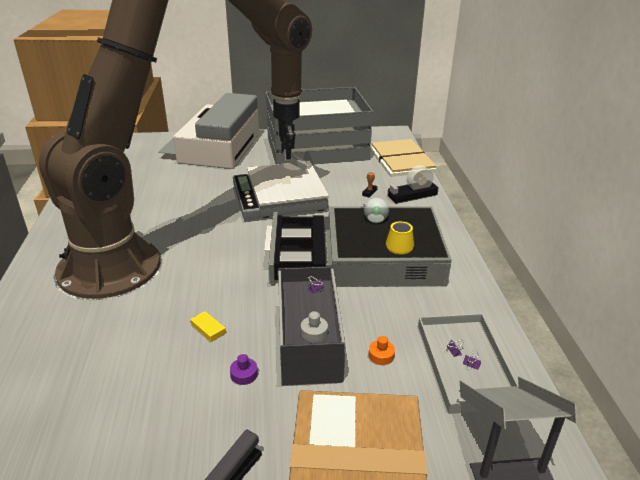

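arm_command([
  [[0.2,-8,15,8,0],[0.2,0,0,0,0],[0.2,0,0,0,0]],
])

```text
t: 5.12
tcp_pos: [0.4685, 0.3705, 0.1278]
ee_rot: [-3.126, -0.025, -2.998]
contact_force: [0.2, -0.5, -4.2]
opening: 0.451
```

```bash
python3 -c "
from h import *
a=slot(50,62);plan(a[0],a[1],120,-170.9)
"
```

```text
t 5.12 tcp [468.5 370.5 127.8] rpy [-3.126 -0.025 -2.998] F [ 0.2 -0.5 -4.2] op 0.451
1 rows:
[-1.4, 10.7, 7.8, -0.015]
```

arm_command([
  [[0.2,-1,10,4,0],[0.2,0,0,0,0]],
])

```text
t: 5.28
tcp_pos: [0.4685, 0.3779, 0.1233]
ee_rot: [-3.124, -0.026, -3.002]
contact_force: [-0.1, 1.0, -4.1]
opening: 0.451
```

```bash
python3 -c "
from h import *
a=slot(50,62);plan(a[0],a[1],120,-170.9);print(np.round(env.read_state()['qpos'],2))
"
```

```text
t 5.28 tcp [468.5 377.9 123.3] rpy [-3.124 -0.026 -3.002] F [-0.1  1.  -4.1] op 0.451
1 rows:
[-0.3, 3.4, 3.3, -0.019]
[-0.8   0.55  0.05  1.75 -0.04  0.87  0.98]
```

arm_command([
  [[0.2,0,2,5,0],[0.2,0,0,6,0],[0.2,0,0,6,0],[0.2,0,0,6,0]],
])

```text
t: 5.62
tcp_pos: [0.4633, 0.3786, 0.1046]
ee_rot: [-3.125, -0.032, -3.002]
contact_force: [-9.2, -2.8, 12.8]
opening: 0.447
```

arm_command([
  [[0.2,2,0,5,0],[0.2,2,0,5,0],[0.2,1,0,5,0]],
])

```text
t: 5.87
tcp_pos: [0.4579, 0.3781, 0.0929]
ee_rot: [-3.128, -0.029, -3.003]
contact_force: [-4.6, -2.2, 7.9]
opening: 0.444
```

```bash
python3 -c "
from h import *
st();snap('wrist','w6.png')
"
```

```text
t 5.87 tcp [457.9 378.1  92.9] rpy [-3.128 -0.029 -3.003] F [-4.6 -2.2  7.9] op 0.444
```

View pics/w6.png

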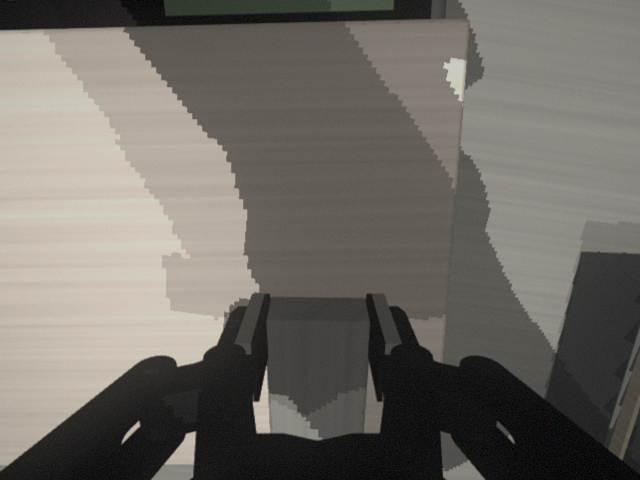

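arm_command([
  [[0.2,1,0,5,0],[0.2,0.5,0,4,0],[0.65,0,0,0,0],[0.65,0,0,0,0],[0.65,0,0,0,0]],
])

```text
t: 6.33
tcp_pos: [0.4568, 0.378, 0.0866]
ee_rot: [-3.132, -0.025, -3.003]
contact_force: [0.5, 0.4, 0.8]
opening: 0.651
```

```bash
python3 -c "
from h import *
st();snap('wrist','w7.png')
"
```

```text
t 6.33 tcp [456.8 378.   86.6] rpy [-3.132 -0.025 -3.003] F [0.5 0.4 0.8] op 0.651
```

View pics/w7.png

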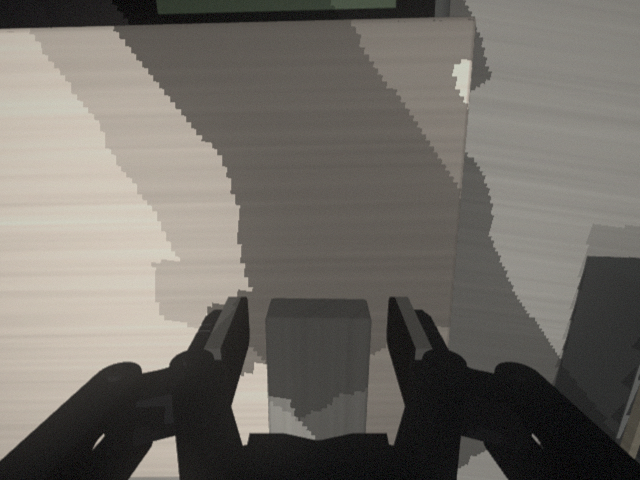

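arm_command([
  [[0.65,0,0,-20,0],[0.65,0,0,-35,0],[0,0,-15,-20,0.03],[0,0,-38,0,0.04],[0,0,-40,0,0.04]],
])

```text
t: 6.8
tcp_pos: [0.4669, 0.2937, 0.1656]
ee_rot: [-3.134, -0.022, -3.104]
contact_force: [0.3, 0.1, -0.9]
opening: 0.23
```

```bash
python3 -c "
from h import *
plan(492.3,30,120,175.8);snap('top','t7.png')
"
```

```text
t 6.8 tcp [466.9 293.7 165.6] rpy [-3.134 -0.022 -3.104] F [ 0.3  0.1 -0.9] op 0.23
7 rows:
[-2.2, -37.8, 6.5, 0.016]
[-2.8, -37.7, 6.5, 0.016]
[-3.4, -37.7, 6.5, 0.016]
[-4.0, -37.6, 6.5, 0.016]
[-4.6, -37.6, 6.5, 0.016]
[-5.2, -37.5, 6.5, 0.016]
[-5.8, -37.4, 6.5, 0.016]
```

View pics/t7.png

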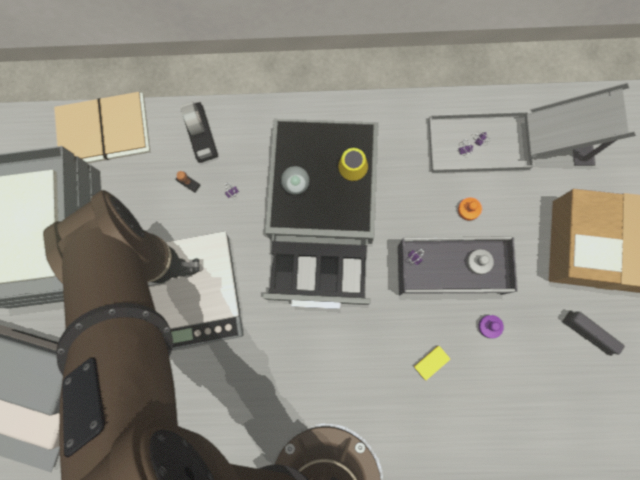

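arm_command([
  [[0,-2,-36,4,0.016],[0,-3,-38,5,0.016],[0,-3.5,-38,5,0.016],[0,-4,-38,6,0.016],[0,-4.5,-38,6,0.016]],
])

```text
t: 7.27
tcp_pos: [0.4857, 0.0986, 0.1441]
ee_rot: [-3.135, -0.013, 3.091]
contact_force: [0.8, -0.2, 1.1]
opening: -0.0
```

```bash
python3 -c "
from h import *
plan(492.3,30,110,175.8)
"
```

```text
t 7.27 tcp [485.7  98.6 144.1] rpy [-3.135 -0.013  3.091] F [ 0.8 -0.2  1.1] op -0.0
2 rows:
[-5.0, -34.1, 17.1, 0.011]
[-5.4, -34.0, 17.1, 0.011]
```

arm_command([
  [[0,-5,-32,15,0.011],[0,-5,-28,15,0.011],[0,0,0,0,0],[0,0,0,0,0]],
])

```text
t: 7.6
tcp_pos: [0.4929, 0.0242, 0.1139]
ee_rot: [-3.131, -0.009, 3.053]
contact_force: [-0.5, 0.8, 0.5]
opening: 0.001
```

```bash
python3 -c "
from h import *
plan(492.3,30,92,175.8)
"
```

```text
t 7.6 tcp [492.9  24.2 113.9] rpy [-3.131 -0.009  3.053] F [-0.5  0.8  0.5] op 0.001
1 rows:
[1.1, 5.7, 21.9, -0.015]
```

arm_command([
  [[0,1,5.5,18,-0.015],[0,0,0,0,0],[0,0,0,0,0]],
])

```text
t: 7.85
tcp_pos: [0.4934, 0.0298, 0.0966]
ee_rot: [-3.131, -0.007, 3.067]
contact_force: [0.1, -0.2, 0.6]
opening: -0.003
```

```bash
python3 -c "
from h import *
plan(492.3,30,83,175.8)
"
```

```text
t 7.85 tcp [493.4  29.8  96.6] rpy [-3.131 -0.007  3.067] F [ 0.1 -0.2  0.6] op -0.003
1 rows:
[1.1, 0.1, 13.6, -0.002]
```

arm_command([
  [[0,1,0,10,0],[0,0.5,0,3,0],[0,0.5,0,3,0],[0,0.5,0,3,0],[0,0.5,0,2,0]],
])

```text
t: 8.27
tcp_pos: [0.4956, 0.0322, 0.0777]
ee_rot: [-3.133, 0.004, 3.07]
contact_force: [2.0, -1.4, 1.5]
opening: -0.001
```

```bash
python3 -c "
from h import *
st();snap('wrist','w8.png')
"
```

```text
t 8.27 tcp [495.6  32.2  77.7] rpy [-3.133  0.004  3.07 ] F [ 2.  -1.4  1.5] op -0.001
```

View pics/w8.png

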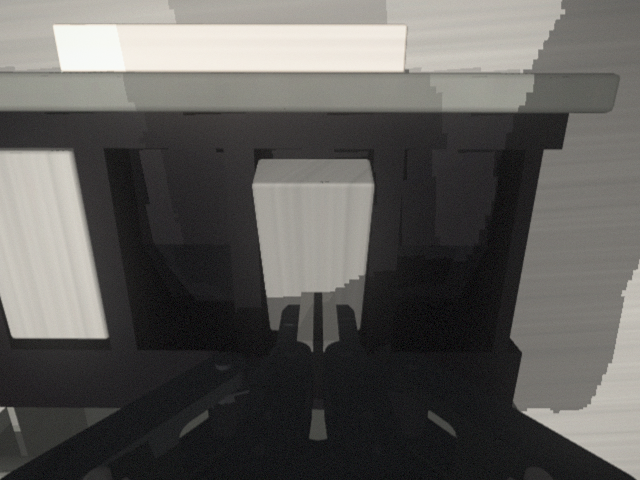

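arm_command([
  [[0,0,0,-30,0],[0.68,22,0,-8,0],[0.68,23,0,0,0],[0.68,0,0,0,0],[0.68,0,0,0,0]],
])

```text
t: 8.73
tcp_pos: [0.4468, 0.0364, 0.1157]
ee_rot: [-3.133, -0.002, 3.07]
contact_force: [0.3, -0.1, 0.8]
opening: 0.564
```

```bash
python3 -c "
from h import *
plan(449,32.5,92,175.8)
"
```

```text
t 8.73 tcp [446.8  36.4 115.7] rpy [-3.133e+00 -2.000e-03  3.070e+00] F [ 0.3 -0.1  0.8] op 0.564
1 rows:
[-2.5, -3.8, 23.7, 0.002]
```

arm_command([
  [[0.68,-2.5,-3.5,14,0],[0.68,0,0,9,0],[0.68,0,0,0,0]],
])

```text
t: 8.98
tcp_pos: [0.449, 0.0331, 0.0921]
ee_rot: [-3.134, -0.002, 3.071]
contact_force: [0.5, -0.3, -0.2]
opening: 0.679
```

```bash
python3 -c "
from h import *
plan(449,32.5,84.5,175.8)
"
```

```text
t 8.98 tcp [449.   33.1  92.1] rpy [-3.134e+00 -2.000e-03  3.071e+00] F [ 0.5 -0.3 -0.2] op 0.679
1 rows:
[0.0, -0.6, 7.6, 0.003]
```

arm_command([
  [[0.68,0,-0.5,7.5,0],[0.2,0,0,0,0],[0.2,0,0,0,0],[0.2,0,0,0,0]],
])

```text
t: 9.32
tcp_pos: [0.4497, 0.0333, 0.0837]
ee_rot: [-3.134, -0.004, 3.071]
contact_force: [-1.4, -2.2, 3.4]
opening: 0.449
```

arm_command([
  [[0.2,0,0,-5,0],[0.2,0,0,-15,0],[0.2,0,0,-25,0],[0.2,0,0,-30,0],[0.2,0,0,0,0]],
])

```text
t: 9.73
tcp_pos: [0.4473, 0.0333, 0.1605]
ee_rot: [-3.131, -0.012, 3.071]
contact_force: [1.4, -0.0, -4.2]
opening: 0.452
```

```bash
python3 -c "
from h import *
st(); snap('wrist','w9.png');a=slot(50,-58);print(a);plan(a[0],a[1],140,-170.9)
"
```

```text
t 9.73 tcp [447.3  33.3 160.5] rpy [-3.131 -0.012  3.071] F [ 1.4 -0.  -4.2] op 0.452
[487.29627165 262.80947669]
t 9.78 tcp [446.4  33.3 158.5] rpy [-3.131 -0.014  3.071] F [-0.   0.2 -4.1] op 0.45
6 rows:
[-4.1, 38.6, 3.1, -0.038]
[-5.6, 38.5, 3.1, -0.038]
[-7.0, 38.2, 3.1, -0.038]
[-8.5, 37.9, 3.1, -0.038]
[-9.9, 37.6, 3.1, -0.038]
[-11.4, 37.2, 3.1, -0.038]
```

View pics/w9.png

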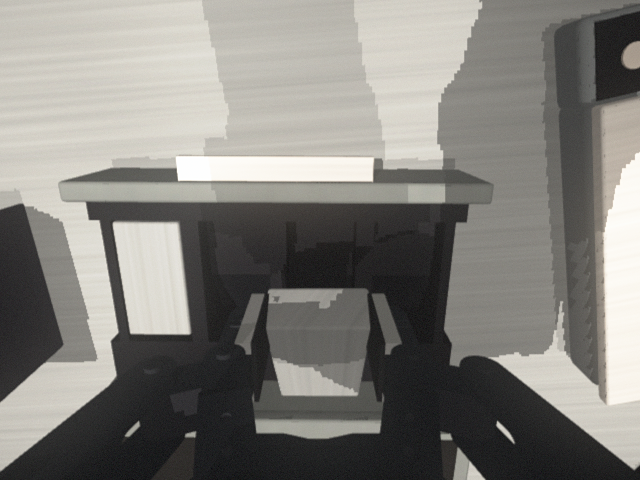

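arm_command([
  [[0.2,-3,25,0,-0.03],[0.2,-6,36,0,-0.04],[0.2,-8,38,0,-0.04],[0.2,-9,38,1,-0.04],[0.2,-10,37,2,-0.04]],
])

```text
t: 10.2
tcp_pos: [0.4788, 0.2022, 0.1494]
ee_rot: [-3.128, -0.023, -3.033]
contact_force: [1.6, -0.0, -4.0]
opening: 0.447
```

arm_command([
  [[0.2,-8,28,2,-0.03],[0.2,0,5,0,0],[0.2,0,0,0,0]],
])

```text
t: 10.45
tcp_pos: [0.4804, 0.2471, 0.1421]
ee_rot: [-3.132, -0.028, -2.988]
contact_force: [0.5, -0.4, -4.5]
opening: 0.447
```

```bash
python3 -c "
from h import *
st(); a=slot(50,-58);print(a);plan(a[0],a[1],125,-170.9)
"
```

```text
t 10.45 tcp [480.4 247.1 142.1] rpy [-3.132 -0.028 -2.988] F [ 0.5 -0.4 -4.5] op 0.447
[487.29627165 262.80947669]
t 10.45 tcp [480.4 247.1 142.1] rpy [-3.132 -0.028 -2.988] F [ 0.5 -0.4 -4.5] op 0.447
1 rows:
[-9.3, 14.4, 17.1, -0.005]
```

arm_command([
  [[0.2,-10,15,14,0],[0.2,0,0,0,0],[0.2,0,0,0,0]],
])

```text
t: 10.7
tcp_pos: [0.4856, 0.2613, 0.1241]
ee_rot: [-3.129, -0.034, -2.989]
contact_force: [-0.7, -2.1, -3.4]
opening: 0.447
```

```bash
python3 -c "
from h import *
a=slot(50,-58);print(a);plan(a[0],a[1],122,-170.9)
"
```

```text
[487.29627165 262.80947669]
t 10.7 tcp [485.6 261.3 124.1] rpy [-3.129 -0.034 -2.989] F [-0.7 -2.1 -3.4] op 0.447
1 rows:
[-1.9, 1.2, 2.1, -0.006]
```

arm_command([
  [[0.2,0,0,5,0],[0.2,1,0,6,0],[0.2,2,0,6,0],[0.2,2,0,6,0],[0.2,2,0,6,0]],
])

```text
t: 11.12
tcp_pos: [0.4721, 0.2586, 0.0978]
ee_rot: [-3.133, -0.04, -2.989]
contact_force: [-2.2, 1.5, 3.2]
opening: 0.458
```

arm_command([
  [[0.2,1,0,5,0],[0.2,1,0,5,0]],
])

```text
t: 11.28
tcp_pos: [0.4691, 0.2579, 0.0885]
ee_rot: [-3.135, -0.039, -2.99]
contact_force: [-6.0, 1.3, 7.4]
opening: 0.449
```

arm_command([
  [[0.2,0.5,0,4,0],[0.65,0,0,0,0],[0.65,0,0,0,0],[0.65,0,0,0,0]],
])

```text
t: 11.62
tcp_pos: [0.469, 0.255, 0.0846]
ee_rot: [-3.134, -0.037, -2.993]
contact_force: [-0.4, 0.9, -0.0]
opening: 0.651
```

```bash
python3 -c "
from h import *
st();snap('wrist','w10.png')
"
```

```text
t 11.62 tcp [469.  255.   84.6] rpy [-3.134 -0.037 -2.993] F [-0.4  0.9 -0. ] op 0.651
```

View pics/w10.png

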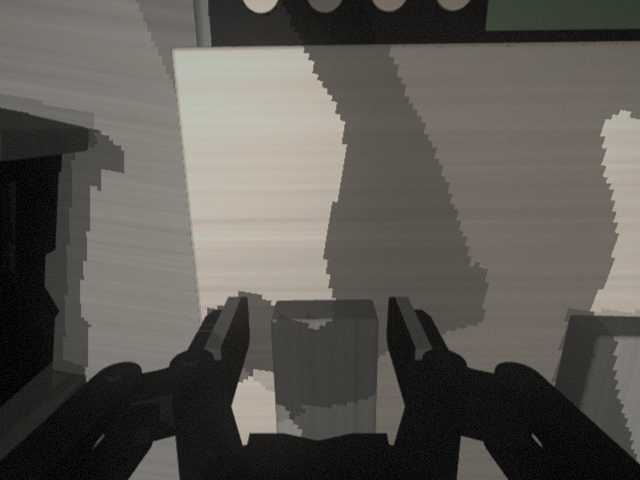

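arm_command([
  [[0.65,0,0,-20,0],[0.65,0,0,-35,0],[0,-2,-15,-10,0.03],[0,-3,-38,0,0.04],[0,-3,-40,0,0.04]],
])

```text
t: 12.08
tcp_pos: [0.4894, 0.1687, 0.1521]
ee_rot: [-3.132, -0.035, -3.096]
contact_force: [1.0, -1.1, -0.4]
opening: 0.23
```

```bash
python3 -c "
from h import *
plan(484.5,-74,125,175.8)
"
```

```text
t 12.08 tcp [489.4 168.7 152.1] rpy [-3.132 -0.035 -3.096] F [ 1.  -1.1 -0.4] op 0.23
7 rows:
[2.3, -34.6, 3.9, 0.017]
[1.7, -34.6, 3.9, 0.017]
[1.1, -34.7, 3.9, 0.017]
[0.5, -34.7, 3.9, 0.017]
[-0.1, -34.7, 3.9, 0.017]
[-0.7, -34.7, 3.9, 0.017]
[-1.3, -34.7, 3.9, 0.017]
```

arm_command([
  [[0,2,-35,2,0.017],[0,2,-35,2,0.017],[0,1,-35,3,0.017],[0,0.5,-35,3,0.017],[0,0,-35,3,0.017]],
])

```text
t: 12.5
tcp_pos: [0.4874, -0.0173, 0.1429]
ee_rot: [-3.13, -0.026, 3.092]
contact_force: [0.3, -0.3, -0.2]
opening: -0.002
```

arm_command([
  [[0,0,-28,4,0.017],[0,0,-20,5,0.01],[0,0,0,0,0],[0,0,0,0,0]],
])

```text
t: 12.83
tcp_pos: [0.4823, -0.0806, 0.1344]
ee_rot: [-3.124, -0.023, 3.045]
contact_force: [0.6, 0.0, 0.0]
opening: 0.007
```

```bash
python3 -c "
from h import *
plan(484.5,-74,95,175.8)
"
```

```text
t 12.83 tcp [482.3 -80.6 134.4] rpy [-3.124 -0.023  3.045] F [0.6 0.  0. ] op 0.007
2 rows:
[-0.8, 3.4, 19.7, -0.012]
[-0.8, 3.4, 19.7, -0.012]
```

arm_command([
  [[0,-1,3.5,18,-0.012],[0,-1,3.5,18,-0.012],[0,0,0,0,0],[0,0,0,0,0]],
])

```text
t: 13.17
tcp_pos: [0.4853, -0.074, 0.0985]
ee_rot: [-3.125, -0.021, 3.068]
contact_force: [0.2, 0.2, -0.1]
opening: 0.001
```

```bash
python3 -c "
from h import *
plan(484.5,-74,83,175.8)
"
```

```text
t 13.17 tcp [485.3 -74.   98.5] rpy [-3.125 -0.021  3.068] F [ 0.2  0.2 -0.1] op 0.001
1 rows:
[0.8, -0.1, 15.5, -0.0]
```

arm_command([
  [[0,1,0,11,0],[0,0.5,0,4,0],[0,0.5,0,3,0],[0,0.5,0,3,0],[0,0.5,0,2,0]],
])

```text
t: 13.58
tcp_pos: [0.4869, -0.0726, 0.0793]
ee_rot: [-3.125, -0.011, 3.071]
contact_force: [3.3, -0.4, 3.2]
opening: -0.004
```

```bash
python3 -c "
from h import *
st();snap('wrist','w11.png')
"
```

```text
t 13.58 tcp [486.9 -72.6  79.3] rpy [-3.125 -0.011  3.071] F [ 3.3 -0.4  3.2] op -0.004
```

View pics/w11.png

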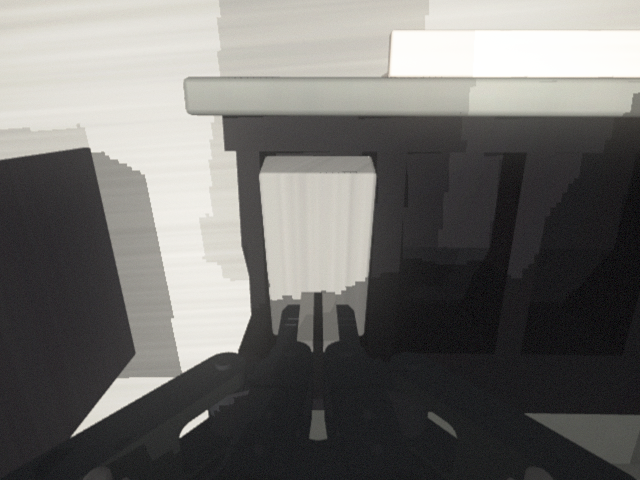

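arm_command([
  [[0,0.5,0,2.5,0],[0,0.5,0,1.5,0]],
])

```text
t: 13.8
tcp_pos: [0.4889, -0.0728, 0.0766]
ee_rot: [-3.125, -0.004, 3.071]
contact_force: [3.7, -0.3, 2.3]
opening: -0.001
```

```bash
python3 -c "
from h import *
st();snap('wrist','w12.png')
"
```

```text
t 13.8 tcp [488.9 -72.8  76.6] rpy [-3.125 -0.004  3.071] F [ 3.7 -0.3  2.3] op -0.001
```

View pics/w12.png

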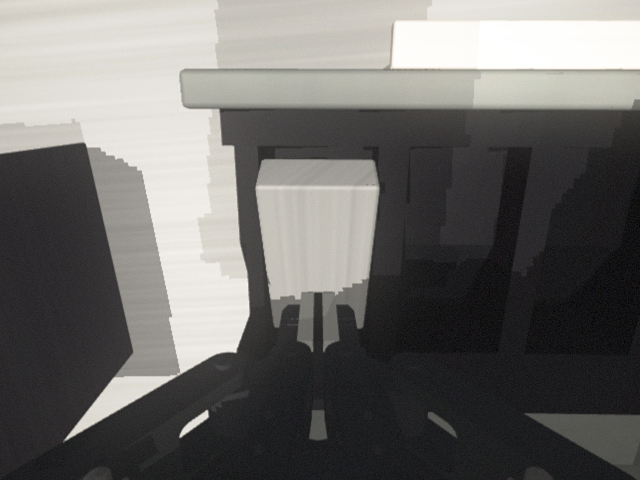

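Bar1 is fully tipped: its end face is now at rows 160–185. Next is the grasp.

arm_command([
  [[0,0,0,-30,0],[0.68,23,0,-9,0],[0.68,23,0,0,0],[0.68,0,0,0,0],[0.68,0,0,0,0]],
])

```text
t: 14.27
tcp_pos: [0.4357, -0.0681, 0.1148]
ee_rot: [-3.125, -0.018, 3.07]
contact_force: [1.6, -0.4, 0.0]
opening: 0.564
```

```bash
python3 -c "
from h import *
plan(441,-71,92,175.8)
"
```

```text
t 14.27 tcp [435.7 -68.1 114.8] rpy [-3.125 -0.018  3.07 ] F [ 1.6 -0.4  0. ] op 0.564
1 rows:
[-5.5, -2.5, 22.8, 0.002]
```

arm_command([
  [[0.68,-5.5,-2.5,13,0],[0.68,0,0,9,0],[0.68,0,0,0,0]],
])

```text
t: 14.52
tcp_pos: [0.4388, -0.071, 0.0913]
ee_rot: [-3.126, -0.022, 3.07]
contact_force: [-0.9, 0.3, 0.4]
opening: 0.681
```

```bash
python3 -c "
from h import *
plan(441,-71,84.5,175.8)
"
```

```text
t 14.52 tcp [438.8 -71.   91.3] rpy [-3.126 -0.022  3.07 ] F [-0.9  0.3  0.4] op 0.681
1 rows:
[-2.2, 0.1, 6.8, 0.002]
```

arm_command([
  [[0.68,-2,0,6.8,0],[0.2,0,0,0,0],[0.2,0,0,0,0],[0.2,0,0,0,0]],
])

```text
t: 14.85
tcp_pos: [0.4406, -0.0702, 0.0833]
ee_rot: [-3.127, -0.025, 3.071]
contact_force: [-1.8, -3.8, 5.3]
opening: 0.451
```

arm_command([
  [[0.2,0,0,-5,0],[0.2,0,0,-15,0],[0.2,0,0,-25,0],[0.2,0,0,-30,0],[0.2,0,0,0,0]],
])

```text
t: 15.27
tcp_pos: [0.4395, -0.069, 0.1599]
ee_rot: [-3.126, -0.035, 3.07]
contact_force: [1.3, 0.1, -4.0]
opening: 0.45
```

```bash
python3 -c "
from h import *
st(); snap('wrist','w13.png');a=slot(-43,62);print(a);plan(a[0],a[1],140,-170.9)
"
```

```text
t 15.27 tcp [439.5 -69.  159.9] rpy [-3.126 -0.035  3.07 ] F [ 1.3  0.1 -4. ] op 0.45
[376.48781955 366.59043324]
t 15.32 tcp [438.4 -68.8 157.9] rpy [-3.126 -0.037  3.071] F [ 0.5  0.5 -5. ] op 0.45
12 rows:
[7.7, 35.8, 1.5, -0.019]
[7.0, 36.0, 1.5, -0.019]
[6.3, 36.1, 1.5, -0.019]
[5.7, 36.2, 1.5, -0.019]
[5.0, 36.3, 1.5, -0.019]
[4.3, 36.4, 1.5, -0.019]
[3.6, 36.5, 1.5, -0.019]
[2.9, 36.5, 1.5, -0.019]
[2.2, 36.6, 1.5, -0.019]
[1.5, 36.6, 1.5, -0.019]
[0.8, 36.6, 1.5, -0.019]
[0.1, 36.6, 1.5, -0.019]
```

View pics/w13.png

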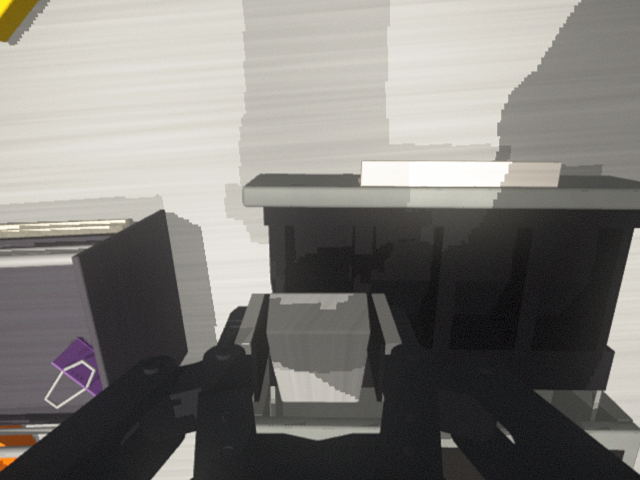

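arm_command([
  [[0.2,6,25,-1,-0.015],[0.2,7,36,-1,-0.02],[0.2,6,36,-1,-0.02],[0.2,6,36,0,-0.02],[0.2,5,36,0,-0.02]],
])

```text
t: 15.73
tcp_pos: [0.4117, 0.0977, 0.1563]
ee_rot: [-3.124, -0.041, -3.131]
contact_force: [0.9, -0.2, -4.3]
opening: 0.446
```

arm_command([
  [[0.2,4,36,0,-0.02],[0.2,4,36,0,-0.02],[0.2,3,36,0,-0.02],[0.2,2,36,0,-0.02],[0.2,2,36,0,-0.02]],
])

```text
t: 16.15
tcp_pos: [0.3799, 0.2826, 0.1485]
ee_rot: [-3.124, -0.052, -3.027]
contact_force: [1.3, 0.3, -4.3]
opening: 0.449
```

```bash
python3 -c "
from h import *
a=slot(-43,62);print(a);plan(a[0],a[1],140,-170.9)
"
```

```text
[376.48781955 366.59043324]
t 16.15 tcp [379.9 282.6 148.5] rpy [-3.124 -0.052 -3.027] F [ 1.3  0.3 -4.3] op 0.449
3 rows:
[-2.1, 28.0, 2.8, -0.015]
[-2.5, 27.9, 2.8, -0.015]
[-2.9, 27.9, 2.8, -0.015]
```

arm_command([
  [[0.2,-2,28,0,-0.015],[0.2,-3,26,0,-0.015],[0.2,-3,14,2,-0.01],[0.2,0,0,0,0],[0.2,0,0,0,0]],
])

```text
t: 16.57
tcp_pos: [0.371, 0.3611, 0.1381]
ee_rot: [-3.125, -0.063, -2.971]
contact_force: [0.7, -0.7, -5.4]
opening: 0.453
```

```bash
python3 -c "
from h import *
a=slot(-43,62);print(a);plan(a[0],a[1],123,-170.9);snap('wrist','w14.png')
"
```

```text
[376.48781955 366.59043324]
t 16.57 tcp [371.  361.1 138.1] rpy [-3.125 -0.063 -2.971] F [ 0.7 -0.7 -5.4] op 0.453
1 rows:
[-6.3, 4.5, 15.1, 0.012]
```

View pics/w14.png

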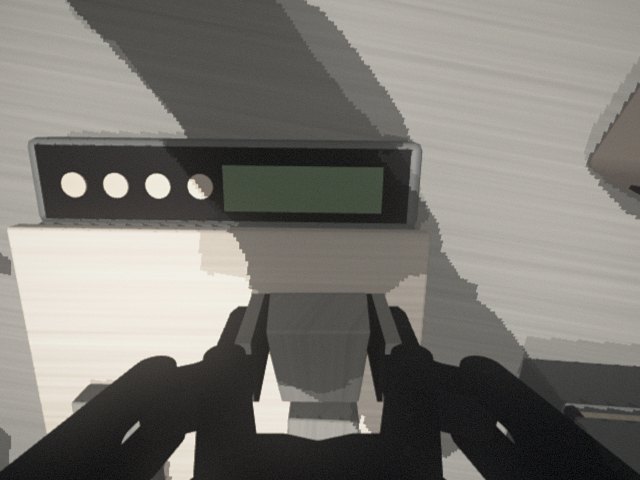

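arm_command([
  [[0.2,-9,5,12,0],[0.2,0,0,0,0],[0.2,0,0,0,0]],
])

```text
t: 16.87
tcp_pos: [0.3788, 0.362, 0.1241]
ee_rot: [-3.121, -0.065, -2.977]
contact_force: [0.4, -0.3, -4.9]
opening: 0.448
```

arm_command([
  [[0.2,0,0,5,0],[0.2,0.5,0,6,0],[0.2,1,0,6,0],[0.2,1.5,0,6,0]],
])

```text
t: 17.2
tcp_pos: [0.3696, 0.36, 0.106]
ee_rot: [-3.125, -0.07, -2.977]
contact_force: [-5.5, -1.0, 9.6]
opening: 0.447
```

arm_command([
  [[0.2,0,0,6,0],[0.2,0,0,6,0],[0.2,0,0,5,0]],
])

```text
t: 17.45
tcp_pos: [0.365, 0.3591, 0.0922]
ee_rot: [-3.128, -0.072, -2.976]
contact_force: [-3.6, -0.9, 9.1]
opening: 0.449
```

arm_command([
  [[0.2,0,0,5,0]],
])

```text
t: 17.53
tcp_pos: [0.364, 0.3588, 0.0883]
ee_rot: [-3.129, -0.072, -2.976]
contact_force: [-2.9, -0.6, 7.6]
opening: 0.453
```

arm_command([
  [[0.2,0,0,4,0],[0.65,0,0,0,0],[0.65,0,0,0,0],[0.65,0,0,0,0]],
])

```text
t: 17.87
tcp_pos: [0.364, 0.3572, 0.0867]
ee_rot: [-3.131, -0.069, -2.978]
contact_force: [0.7, -0.6, -0.3]
opening: 0.653
```

```bash
python3 -c "
from h import *
st();snap('wrist','w15.png')
"
```

```text
t 17.87 tcp [364.  357.2  86.7] rpy [-3.131 -0.069 -2.978] F [ 0.7 -0.6 -0.3] op 0.653
```

View pics/w15.png

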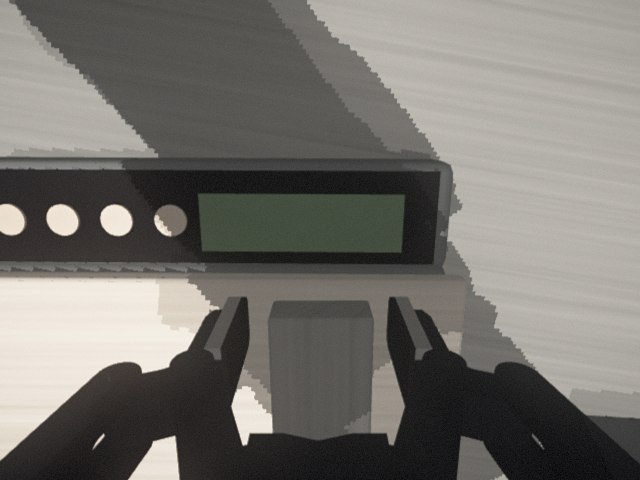

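arm_command([
  [[0.65,0,0,-25,0],[0.65,0,0,-35,0],[0,0,-20,-10,0.02],[0,-2,-36,0,0.02],[0,-2,-38,0,0.02]],
])

```text
t: 18.33
tcp_pos: [0.3861, 0.2714, 0.1615]
ee_rot: [-3.132, -0.066, -3.03]
contact_force: [1.8, 0.1, 0.4]
opening: 0.232
```

```bash
python3 -c "
from h import *
plan(365,12,150,175.8)
"
```

```text
t 18.33 tcp [386.1 271.4 161.5] rpy [-3.132 -0.066 -3.03 ] F [1.8 0.1 0.4] op 0.232
7 rows:
[7.1, -36.5, 1.6, 0.026]
[6.1, -36.7, 1.6, 0.026]
[5.2, -36.8, 1.6, 0.026]
[4.2, -36.9, 1.6, 0.026]
[3.2, -37.0, 1.6, 0.026]
[2.2, -37.1, 1.6, 0.026]
[1.3, -37.2, 1.6, 0.026]
```

arm_command([
  [[0,7,-36,0,0.026],[0,7,-38,0,0.026],[0,6,-38,0,0.026],[0,5,-38,0,0.026],[0,4,-38,0,0.026]],
])

```text
t: 18.75
tcp_pos: [0.3703, 0.0745, 0.168]
ee_rot: [-3.128, -0.056, 3.115]
contact_force: [0.4, -0.5, 0.5]
opening: 0.0
```

arm_command([
  [[0,3,-30,2,0.026],[0,2,-18,2,0],[0,0,0,0,0],[0,0,0,0,0]],
])

```text
t: 19.08
tcp_pos: [0.3611, 0.0156, 0.1664]
ee_rot: [-3.125, -0.052, 3.072]
contact_force: [0.6, 1.0, -0.7]
opening: 0.004
```

```bash
python3 -c "
from h import *
plan(365,12,62,175.8); snap('wrist','w16.png'); snap('top','t16.png')
"
```

```text
t 19.08 tcp [361.1  15.6 166.4] rpy [-3.125 -0.052  3.072] F [ 0.6  1.  -0.7] op 0.004
3 rows:
[-1.4, -1.1, 34.8, 0.001]
[-1.4, -1.1, 34.8, 0.001]
[-1.4, -1.1, 34.8, 0.001]
```

View pics/w16.png

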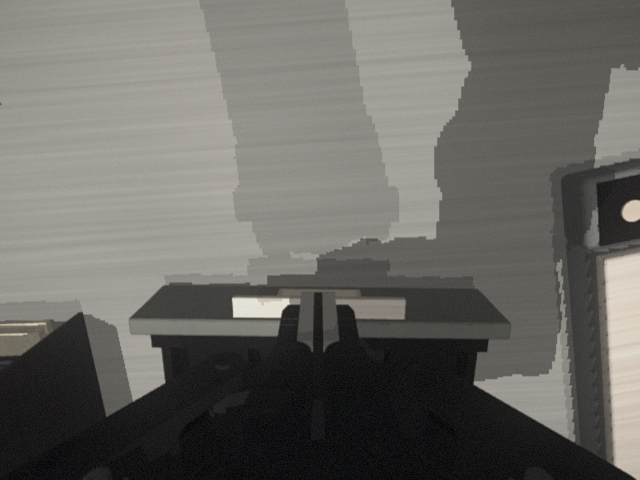

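View pics/t16.png

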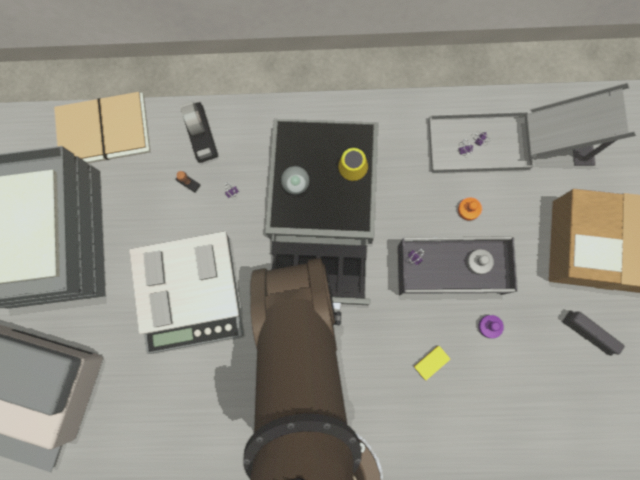

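arm_command([
  [[0,0,-1,35,0],[0,0,-1,35,0],[0,0,-1,32,0],[0,0,0,0,0]],
])

```text
t: 19.52
tcp_pos: [0.3619, 0.018, 0.0637]
ee_rot: [-3.13, -0.041, 3.083]
contact_force: [-1.4, -0.6, -0.7]
opening: -0.003
```

```bash
python3 -c "
from h import *
plan(365,12,62,175.8); snap('side','s17.png')
"
```

```text
t 19.52 tcp [361.9  18.   63.7] rpy [-3.13  -0.041  3.083] F [-1.4 -0.6 -0.7] op -0.003
1 rows:
[-3.5, -5.8, 1.7, 0.014]
```

View pics/s17.png

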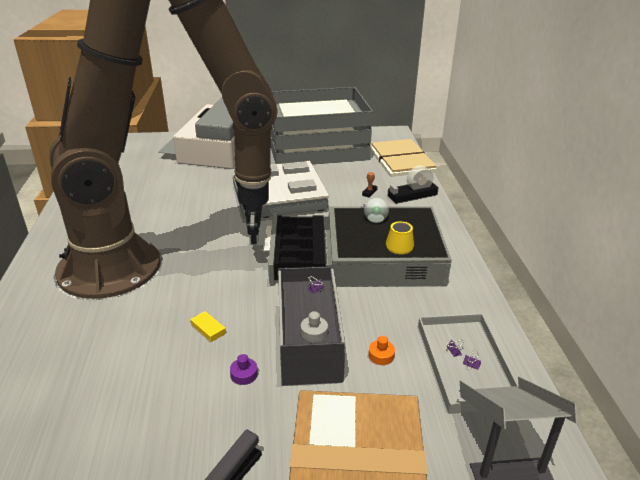

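arm_command([
  [[0,-5,-6,2,0.014],[0,-10,0,0,0],[0,-12,0,0,0],[0,-14,0,0,0],[0,-14,0,0,0]],
])

```text
t: 19.98
tcp_pos: [0.4187, 0.0098, 0.067]
ee_rot: [-3.131, -0.043, 3.071]
contact_force: [-2.9, 0.5, -1.6]
opening: 0.002
```

arm_command([
  [[0,-16,0,0,0],[0,-16,0,0,0],[0,-16,0,0,0],[0,-16,0,0,0]],
])

```text
t: 20.32
tcp_pos: [0.4875, 0.0054, 0.0711]
ee_rot: [-3.133, -0.041, 3.072]
contact_force: [-2.3, -0.6, -2.2]
opening: 0.001
```

arm_command([
  [[0,-14,0,3,0],[0,-12,0,2,0],[0,-8,0,1,0]],
])

```text
t: 20.57
tcp_pos: [0.5285, 0.0027, 0.0703]
ee_rot: [-3.135, -0.033, 3.071]
contact_force: [-1.1, -0.1, -1.6]
opening: 0.0
```

```bash
python3 -c "
from h import *
st(); snap('wrist','w18.png')
"
```

```text
t 20.57 tcp [528.5   2.7  70.3] rpy [-3.135 -0.033  3.071] F [-1.1 -0.1 -1.6] op 0.0
```

View pics/w18.png

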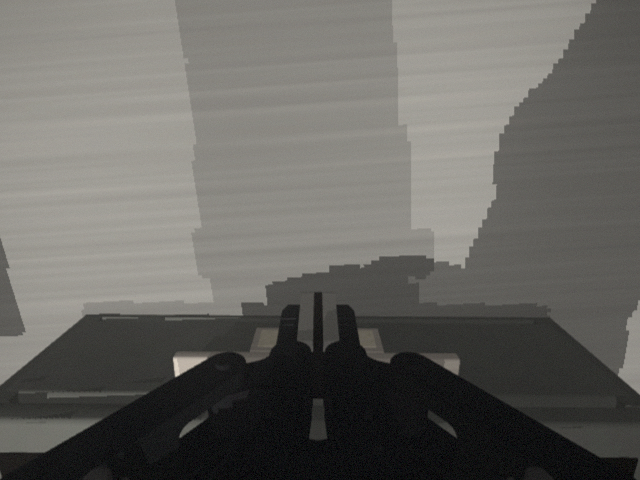

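Push on gently until the force shows the stop.

arm_command([
  [[0,-5,0,0,0],[0,-5,0,0,0],[0,-4,0,0,0]],
])

```text
t: 20.87
tcp_pos: [0.5292, 0.0027, 0.0701]
ee_rot: [-3.134, -0.062, 3.072]
contact_force: [-10.5, 1.1, 5.4]
opening: 0.003
```

arm_command([
  [[0,-10,0,0,0],[0,-8,0,0,0]],
])

```text
t: 21.03
tcp_pos: [0.5298, 0.0026, 0.0693]
ee_rot: [-3.134, -0.096, 3.073]
contact_force: [-23.4, 2.5, 18.4]
opening: 0.002
```

arm_command([
  [[0,15,0,0,0],[0,25,0,0,0],[0,10,0,-30,0],[0,0,-20,-38,0],[0,0,-30,-30,0.05]],
])

```text
t: 21.45
tcp_pos: [0.4801, -0.038, 0.1744]
ee_rot: [-3.131, -0.108, 3.034]
contact_force: [0.5, -0.9, -0.5]
opening: 0.005
```

```bash
python3 -c "
from h import *
st(); c,im=snap('top'); cv2.imwrite('pics/t18.png',im[:,:,::-1])
crop(im,250,105,400,320,2.7,'t18c.png'); crop(im,390,190,530,345,3.7,'t18r.png')
print('panel front top if home', w2p(c,(.4055+.1496,.011-.011,.064)), 'lip', w2p(c,(.4055+.1496-.014,.001,.061)))
"
```

```text
t 21.45 tcp [480.1 -38.  174.4] rpy [-3.131 -0.108  3.034] F [ 0.5 -0.9 -0.5] op 0.005
panel front top if home [318.81767941 235.38537662] lip [318.56313012 241.57803568]
```

View pics/t18c.png

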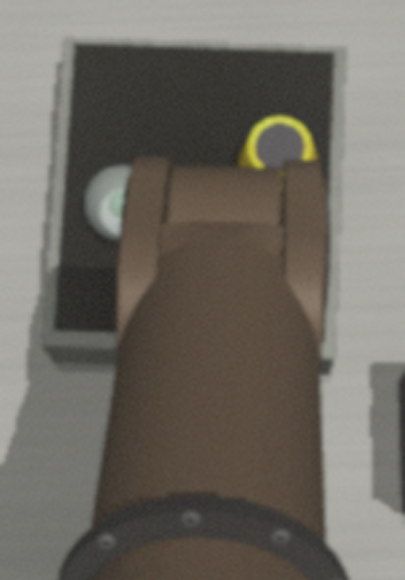

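View pics/t18r.png

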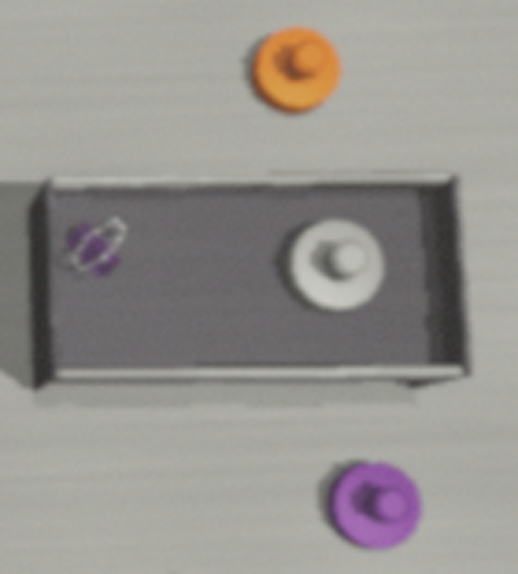

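```bash
cat >> h.py <<'E'
from scipy.spatial.transform import Rotation as Ro
def plan(x,y,z,yawdeg=None,step=40):
    s=st(); p=np.array(s["tcp_pos"])*1000; R=Ro.from_euler('xyz',s["ee_rot"])
    yaw=s["ee_rot"][2]
    tw=0 if yawdeg is None else -((np.radians(yawdeg)-yaw+np.pi)%(2*np.pi)-np.pi)
    D=np.array([x,y,z])-p
    n=max(1,int(np.ceil(np.linalg.norm(D)/step)),int(np.ceil(abs(tw)/.12)))
    print(n,"rows:")
    for i in range(n):
        Ri=R*Ro.from_euler('z',tw*i/n)
        print(np.round(Ri.inv().apply(D/n),1).tolist(), round(float(tw/n),3))
E
python3 - <<'E'
from h import *
plan(481.2,-358,175)
print(np.round(env.read_state()['qpos'],2))
E
```

```text
t 21.5 tcp [482.8 -45.8 179.8] rpy [-3.128 -0.099  3.02 ] F [ 1.7 -6.1  4.1] op 0.001
8 rows:
[-4.6, -38.7, 0.7] 0.0
[-4.6, -38.7, 0.7] 0.0
[-4.6, -38.7, 0.7] 0.0
[-4.6, -38.7, 0.7] 0.0
[-4.6, -38.7, 0.7] 0.0
[-4.6, -38.7, 0.7] 0.0
[-4.6, -38.7, 0.7] 0.0
[-4.6, -38.7, 0.7] 0.0
[-0.16  0.35  0.19  1.94 -0.07  0.96  1.52]
```

arm_command([
  [[0.55,-4.5,-36,0,0],[0.55,-4.5,-38,0,0],[0.55,-4.5,-38,0,0],[0.55,-4.5,-38,0,0],[0.55,-4.5,-38,0,0]],
])

```text
t: 21.92
tcp_pos: [0.4895, -0.2345, 0.1917]
ee_rot: [-3.132, -0.077, 3.032]
contact_force: [0.9, 0.1, 0.6]
opening: 0.553
```

arm_command([
  [[0.55,-4,-35,0,0],[0.55,-4,-30,0,0],[0.55,-2,-15,0,0],[0.55,0,0,0,0],[0.55,0,0,0,0]],
])

```text
t: 22.33
tcp_pos: [0.4892, -0.3319, 0.1994]
ee_rot: [-3.123, -0.066, 3.018]
contact_force: [0.2, 0.4, 0.5]
opening: 0.547
```

```bash
python3 - <<'E'
from h import *
plan(481.2,-358,165)
c,im=snap("wrist","w19.png")
print("knobtop",w2p(c,(.481,-.358,.12)))
E
```

```text
t 22.33 tcp [ 489.2 -331.9  199.4] rpy [-3.123 -0.066  3.018] F [0.2 0.4 0.5] op 0.547
2 rows:
[1.2, -13.1, 17.6] 0.0
[1.2, -13.1, 17.6] 0.0
knobtop [272.32609937 262.60184535]
```

View pics/w19.png

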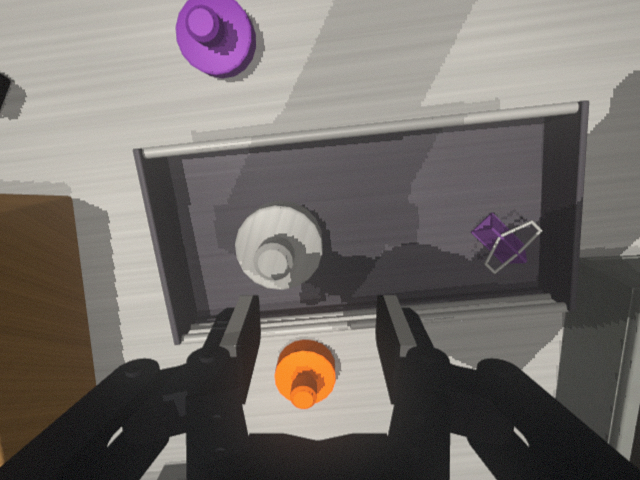

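arm_command([
  [[0.55,1,-13,14,0],[0.55,1,-13,14,0],[0.55,0,0,0,0],[0.55,0,0,0,0]],
])

```text
t: 22.72
tcp_pos: [0.4835, -0.355, 0.1707]
ee_rot: [-3.124, -0.064, 3.025]
contact_force: [-0.4, 0.1, 0.4]
opening: 0.549
```

```bash
python3 - <<'E'
from h import *
plan(481.2,-358,150)
c,im=snap("wrist","w20.png")
print("knobtop",w2p(c,(.481,-.358,.12)))
E
```

```text
t 22.72 tcp [ 483.5 -355.   170.7] rpy [-3.124 -0.064  3.025] F [-0.4  0.1  0.4] op 0.549
1 rows:
[0.6, -2.8, 20.9] 0.0
knobtop [314.16729795 287.61239395]
```

View pics/w20.png

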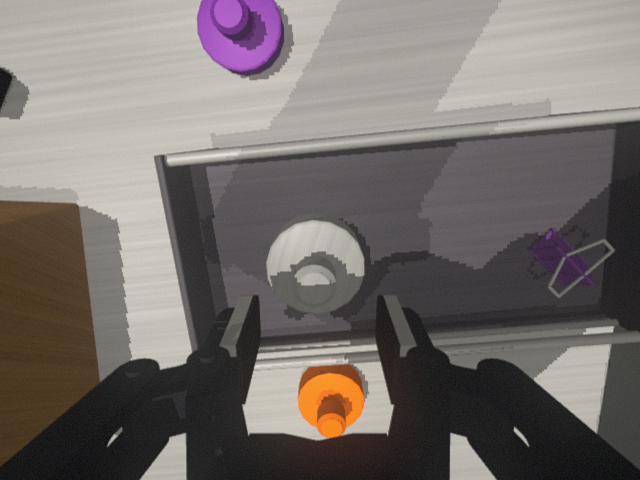

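arm_command([
  [[0.55,1.5,-1.5,20,0],[0.55,0.5,-0.5,15,0],[0.55,0,0,0,0],[0.55,0,0,0,0]],
])

```text
t: 23.1
tcp_pos: [0.4801, -0.3549, 0.1357]
ee_rot: [-3.125, -0.064, 3.028]
contact_force: [0.6, -0.1, 1.1]
opening: 0.549
```

```bash
python3 - <<'E'
from h import *
plan(479.8,-357.2,120.5)
c,im=snap("wrist","w21.png")
E
```

```text
t 23.1 tcp [ 480.1 -354.9  135.7] rpy [-3.125 -0.064  3.028] F [ 0.6 -0.1  1.1] op 0.549
1 rows:
[-0.9, -2.1, 15.2] 0.0
```

View pics/w21.png

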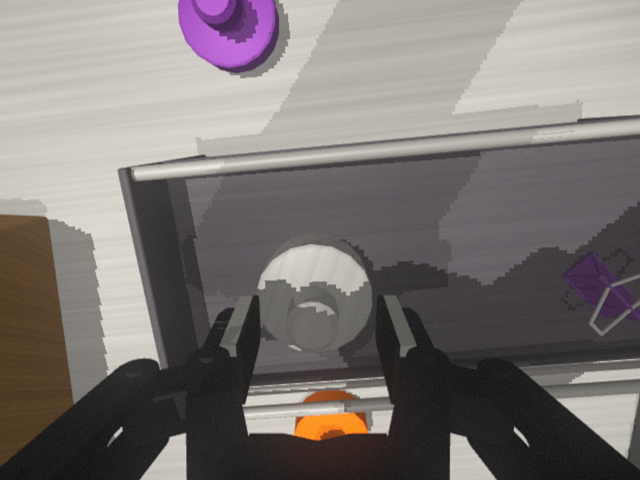

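arm_command([
  [[0.55,-1,-2,10,0],[0.55,0,0,5,0],[0.55,0,0,0,0]],
])

```text
t: 23.4
tcp_pos: [0.4817, -0.3571, 0.1217]
ee_rot: [-3.125, -0.06, 3.029]
contact_force: [-0.9, -0.1, 0.1]
opening: 0.548
```

arm_command([
  [[0.05,0,0,0,0],[0.05,0,0,0,0],[0.05,0,0,0,0],[0.05,0,0,0,0]],
])

```text
t: 23.73
tcp_pos: [0.4819, -0.3573, 0.1222]
ee_rot: [-3.124, -0.06, 3.029]
contact_force: [-0.2, -0.4, -2.3]
opening: 0.233
```

```bash
python3 - <<'E'
from h import *
st()
c,im=snap("wrist","w22.png")
E
```

```text
t 23.73 tcp [ 481.9 -357.3  122.2] rpy [-3.124 -0.06   3.029] F [-0.2 -0.4 -2.3] op 0.233
```

View pics/w22.png

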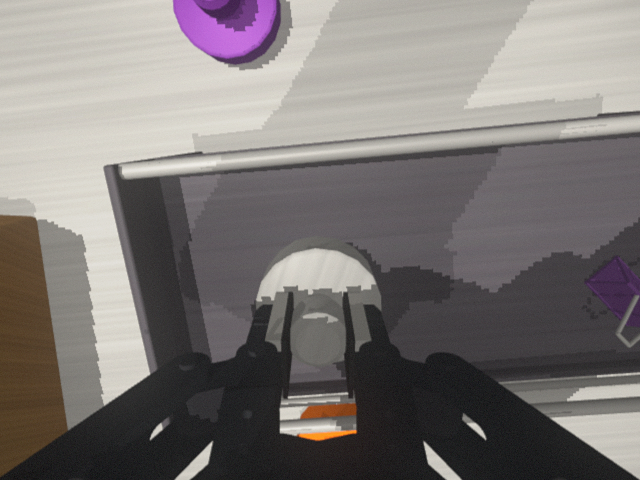

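arm_command([
  [[0.05,0,0,-5,0],[0.05,0,0,-15,0],[0.05,0,0,-20,0],[0.05,0,0,-20,0],[0.05,0,0,0,0]],
])

```text
t: 24.2
tcp_pos: [0.4835, -0.3548, 0.1821]
ee_rot: [-3.128, -0.067, 3.029]
contact_force: [-0.3, -1.7, -4.3]
opening: 0.234
```

```bash
python3 - <<'E'
from h import *
a=slot(-48,-58,0); print(a)
plan(a[0],a[1],178)
c,im=snap("wrist","w23.png")
E
```

```text
[418.17730518 251.73841198]
t 24.2 tcp [ 483.5 -354.8  182.1] rpy [-3.128 -0.067  3.029] F [-0.3 -1.7 -4.3] op 0.234
16 rows:
[8.3, 37.2, 0.3] 0.0
[8.3, 37.2, 0.3] 0.0
[8.3, 37.2, 0.3] 0.0
[8.3, 37.2, 0.3] 0.0
[8.3, 37.2, 0.3] 0.0
[8.3, 37.2, 0.3] 0.0
[8.3, 37.2, 0.3] 0.0
[8.3, 37.2, 0.3] 0.0
[8.3, 37.2, 0.3] 0.0
[8.3, 37.2, 0.3] 0.0
[8.3, 37.2, 0.3] 0.0
[8.3, 37.2, 0.3] 0.0
[8.3, 37.2, 0.3] 0.0
[8.3, 37.2, 0.3] 0.0
[8.3, 37.2, 0.3] 0.0
[8.3, 37.2, 0.3] 0.0
```

View pics/w23.png

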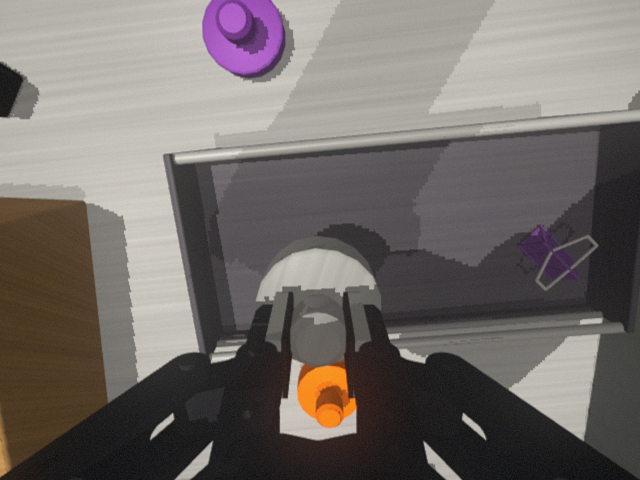

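arm_command([
  [[0.05,5,25,-2,0],[0.05,8,36,-1,0],[0.05,8,37,-1,0],[0.05,8,37,-1,0],[0.05,8,37,-1,0]],
])

```text
t: 24.67
tcp_pos: [0.4613, -0.183, 0.1803]
ee_rot: [-3.122, -0.073, 3.014]
contact_force: [1.5, 0.6, -3.8]
opening: 0.234
```

arm_command([
  [[0.05,8,37,0,0],[0.05,8,37,0,0],[0.05,8,37,0,0],[0.05,8,37,0,0],[0.05,8,37,0,0]],
])

```text
t: 25.08
tcp_pos: [0.4381, 0.0141, 0.1743]
ee_rot: [-3.121, -0.08, 3.012]
contact_force: [1.2, 0.1, -5.5]
opening: 0.238
```

```bash
python3 - <<'E'
from h import *
a=slot(-48,-58,0); print(a)
plan(a[0],a[1],160)
c,im=snap("wrist","w24.png")
E
```

```text
[418.17730518 251.73841198]
t 25.08 tcp [438.1  14.1 174.3] rpy [-3.121 -0.08   3.012] F [ 1.2  0.1 -5.5] op 0.238
6 rows:
[8.2, 38.9, 2.2] 0.0
[8.2, 38.9, 2.2] 0.0
[8.2, 38.9, 2.2] 0.0
[8.2, 38.9, 2.2] 0.0
[8.2, 38.9, 2.2] 0.0
[8.2, 38.9, 2.2] 0.0
```

View pics/w24.png

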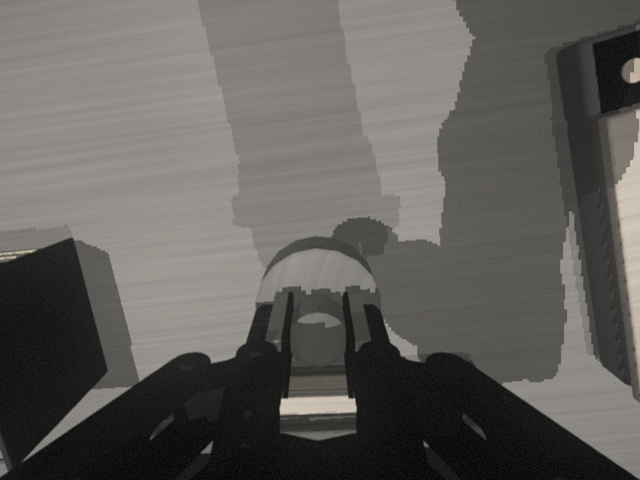

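arm_command([
  [[0.05,8,38,0,0],[0.05,8,38,0,0],[0.05,8,38,0,0],[0.05,8,38,0,0],[0.05,8,37,0,0]],
])

```text
t: 25.55
tcp_pos: [0.4169, 0.2086, 0.1692]
ee_rot: [-3.12, -0.087, 3.015]
contact_force: [1.7, 0.3, -5.0]
opening: 0.234
```

arm_command([
  [[0.05,5,25,2,0],[0.05,0,5,0,0],[0.05,0,0,0,0],[0.05,0,0,0,0]],
])

```text
t: 25.88
tcp_pos: [0.4108, 0.2488, 0.1627]
ee_rot: [-3.121, -0.092, 3.029]
contact_force: [0.3, -0.4, -4.7]
opening: 0.232
```

```bash
python3 - <<'E'
from h import *
a=slot(-48,-58,0); print(a)
plan(a[0],a[1],122)
c,im=snap("wrist","w25.png")
E
```

```text
[418.17730518 251.73841198]
t 25.88 tcp [410.8 248.8 162.7] rpy [-3.121 -0.092  3.029] F [ 0.3 -0.4 -4.7] op 0.232
2 rows:
[-5.3, 2.3, 19.9] 0.0
[-5.3, 2.3, 19.9] 0.0
```

View pics/w25.png

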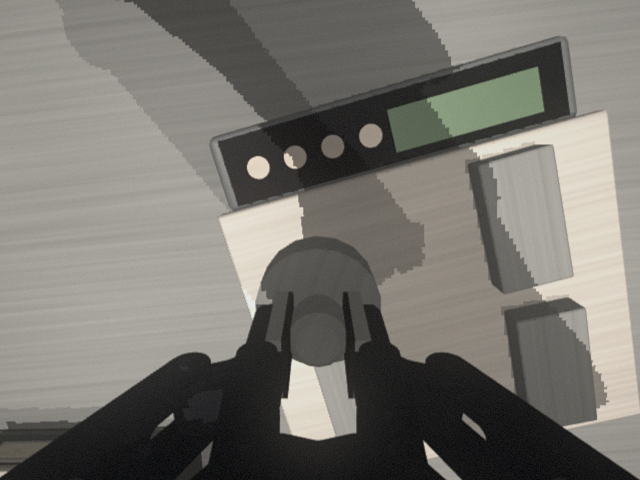

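arm_command([
  [[0.05,-5,2,15,0],[0.05,-4,2,15,0],[0.05,0,0,5,0],[0.05,0,0,0,0],[0.05,0,0,0,0]],
])

```text
t: 26.35
tcp_pos: [0.4187, 0.2423, 0.1256]
ee_rot: [-3.117, -0.092, 3.017]
contact_force: [0.2, 0.3, -4.7]
opening: 0.235
```

arm_command([
  [[0.05,0,6,5,0],[0.05,0,0,4,0],[0.05,0,0,3,0],[0.05,0,0,0,0]],
])

```text
t: 26.68
tcp_pos: [0.4193, 0.2475, 0.1142]
ee_rot: [-3.118, -0.09, 3.015]
contact_force: [-0.3, 0.4, -4.5]
opening: 0.232
```

arm_command([
  [[0.05,0,0,2,0],[0.05,0,0,2,0]],
])

```text
t: 26.85
tcp_pos: [0.419, 0.2478, 0.1105]
ee_rot: [-3.118, -0.089, 3.015]
contact_force: [-6.8, -2.5, 12.3]
opening: 0.233
```

arm_command([
  [[0.05,0,0,-1,0],[0.5,0,0,0,0],[0.5,0,0,0,0],[0.5,0,0,0,0]],
])

```text
t: 27.18
tcp_pos: [0.4197, 0.2486, 0.1123]
ee_rot: [-3.12, -0.088, 3.016]
contact_force: [-0.4, 0.1, -0.1]
opening: 0.503
```

arm_command([
  [[0.5,0,0,-20,0],[0.5,0,0,-35,0],[0.5,2,-20,-38,0],[0.5,5,-38,-10,0],[0.5,5,-38,0,0]],
])

```text
t: 27.6
tcp_pos: [0.407, 0.1615, 0.2221]
ee_rot: [-3.123, -0.086, 3.027]
contact_force: [0.6, -0.2, 0.4]
opening: 0.499
```

arm_command([
  [[0.5,5,-38,0,0],[0.5,5,-38,0,0],[0.5,5,-38,0,0],[0.5,5,-38,0,0],[0.5,5,-38,0,0]],
])

```text
t: 28.02
tcp_pos: [0.3605, -0.0305, 0.2315]
ee_rot: [-3.129, -0.075, 3.03]
contact_force: [1.4, -1.8, 0.0]
opening: 0.503
```

```bash
python3 - <<'E'
from h import *
st()
c,im=snap("top","t26.png"); crop(im,120,220,250,355,4,"t26p.png"); crop(im,250,105,400,320,2.7,'t26c.png')
c,im=snap("side","s26.png"); crop(im,210,130,460,300,3.0,"s26c.png")
E
```

```text
t 28.02 tcp [360.5 -30.5 231.5] rpy [-3.129 -0.075  3.03 ] F [ 1.4 -1.8  0. ] op 0.503
```

View pics/t26.png

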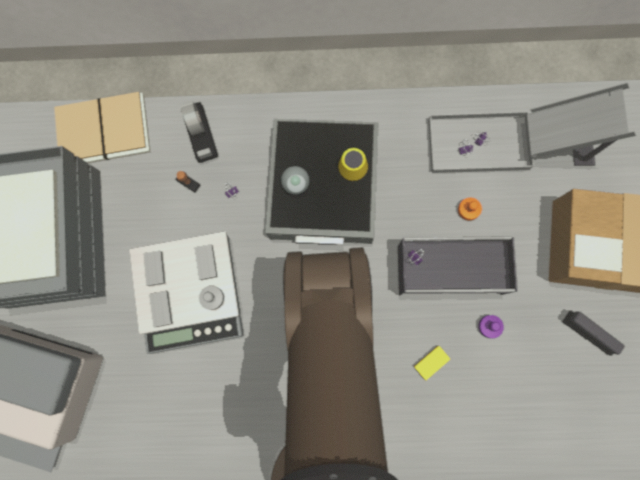

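View pics/t26p.png

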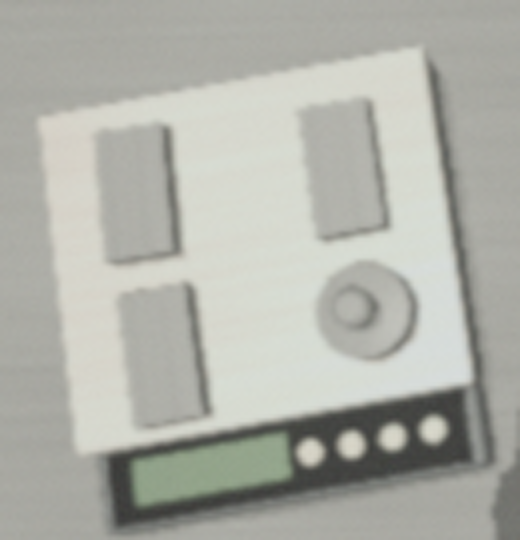

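View pics/s26c.png

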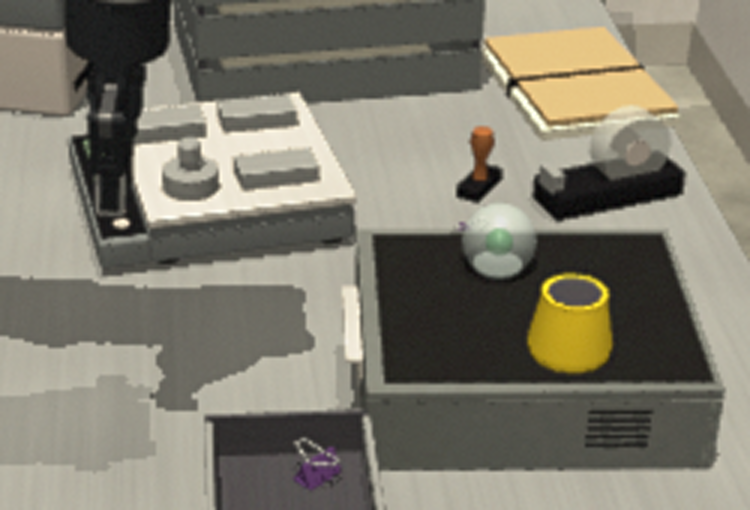

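```bash
python3 - <<'E'
from h import *
c,im=snap("top"); st(); crop(im,255,215,385,262,5,"t27.png")
for d in (0.140,0.146,0.15):
    x=.4055+d*.9973; print(d,"lip front",w2p(c,(x-.014,.012-.073*d,.061)),"panel top front",w2p(c,(x,.011-.073*d+.08,.064)))
b,im2=snap("wrist","w27.png")
E
```

```text
t 28.17 tcp [360.4 -31.4 231.5] rpy [-3.129 -0.075  3.024] F [0.9 0.5 0.2] op 0.502
0.14 lip front [318.3120565  245.82992377] panel top front [284.05350682 240.57957973]
0.146 lip front [318.44986858 243.27888818] panel top front [284.22195202 238.03671488]
0.15 lip front [318.54160545 241.58074963] panel top front [284.33408054 236.34401188]
```

View pics/t27.png

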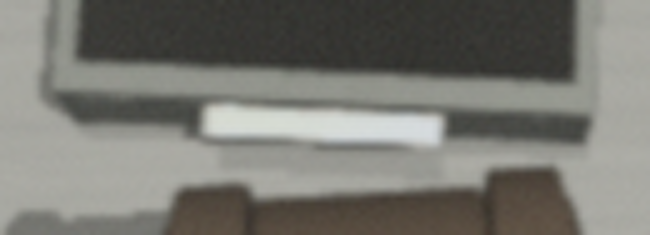

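View pics/w27.png

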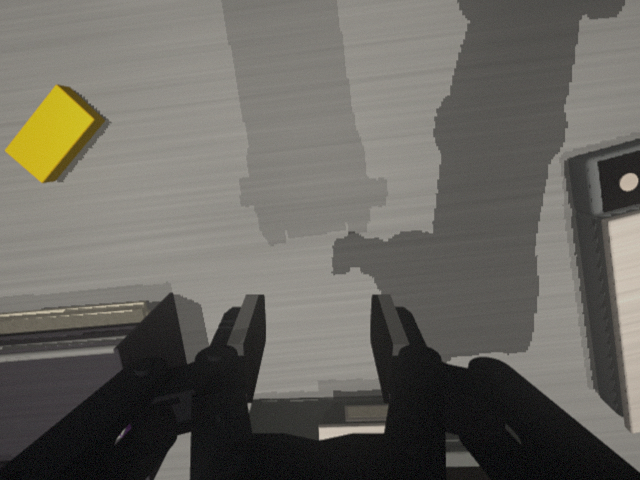

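```bash
python3 - <<'E'
from h import *
a=cv2.imread("pics/top0.png",0).astype(float); b=cv2.imread("pics/t26.png",0).astype(float)
c=env.camera_model("top")
def edge(im,u,v0,v1,lo):  # bottom edge of bright lip, half level
    p=im[v0:v1,u-4:u+5].mean(1); k=p.argmax(); bg=p[k+3:k+5].mean() if k+5<len(p) else p[-1]; h=(p.max()+bg)/2
    for i in range(k,len(p)-1):
        if p[i]>=h>p[i+1]: return v0+i+(p[i]-h)/(p[i]-p[i+1]), p.round().tolist()
for u in (305,316,327):
    e0=edge(a,u,296,316,0); e1=edge(b,u,233,252,0); print(u,e0,e1)
    p0=p2w(c,u,e0[0],.0585);p1=p2w(c,u,e1[0],.0585); 
    ax=np.array([np.cos(np.radians(-4.2)),np.sin(np.radians(-4.2)),0]); print((p1-p0)@ax)
E
```

```text
305 (np.float64(306.5672727272727), [122.0, 138.0, 143.0, 144.0, 149.0, 173.0, 199.0, 207.0, 208.0, 207.0, 200.0, 169.0, 145.0, 142.0, 145.0, 152.0, 156.0, 154.0, 156.0, 157.0]) (np.float64(241.58142201834863), [143.0, 129.0, 121.0, 167.0, 204.0, 214.0, 215.0, 215.0, 205.0, 156.0, 119.0, 141.0, 150.0, 151.0, 151.0, 155.0, 165.0, 167.0, 161.0])
0.14975384865845195
316 (np.float64(307.1014851485148), [93.0, 129.0, 141.0, 144.0, 141.0, 152.0, 193.0, 206.0, 208.0, 208.0, 208.0, 198.0, 165.0, 144.0, 143.0, 147.0, 153.0, 155.0, 156.0, 158.0]) (np.float64(241.87790697674419), [146.0, 137.0, 108.0, 134.0, 191.0, 212.0, 215.0, 215.0, 211.0, 187.0, 142.0, 134.0, 145.0, 150.0, 151.0, 152.0, 156.0, 164.0, 166.0])
0.15018227472771195
327 (np.float64(307.6333333333333), [83.0, 119.0, 138.0, 144.0, 146.0, 148.0, 165.0, 197.0, 207.0, 208.0, 208.0, 202.0, 177.0, 152.0, 142.0, 143.0, 149.0, 154.0, 157.0, 159.0]) (np.float64(242.5837104072398), [145.0, 143.0, 126.0, 119.0, 167.0, 205.0, 215.0, 216.0, 216.0, 205.0, 156.0, 117.0, 138.0, 149.0, 151.0, 153.0, 154.0, 162.0, 160.0])
0.1496411114196444
```

The lip has moved 149.6–150.2 mm, so the drawer is home. All four weights are on the pan, so I'm handing in.

```bash
python3 - <<'E'
from h import *
c,im=snap("side"); crop(im,220,140,350,225,5.5,"s28.png"); st(); print(env.close_job())
E
```

```text
t 28.27 tcp [361.4 -28.7 231.2] rpy [-3.129 -0.076  3.03 ] F [ 0.3  0.2 -0.1] op 0.499
the job is handed in; nothing more can be done
None
```

View pics/s28.png

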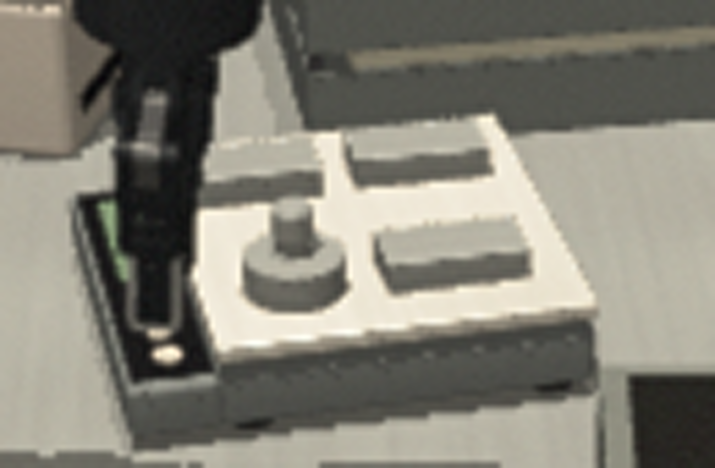

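The job is handed in at 28 s of the 210 s allowed, and my last checks found everything in place. I tipped the three bars that were there (bar1, bar3 and bar4; the second pocket was empty) and laid them on the pan. I then pushed the drawer home, and lifted the grey cylinder over the rack rail and stood it on the pan.

- **Pan:** the last top and side pictures show three bars lying flat and the cylinder upright, all well inside the pan's edges and clear of each other.
- **Drawer:** its lip moved 149.6–150.2 mm in the top picture, and it held still against a 23 N push.
- **Paperweight and look-alikes:** the paperweight and the yellow, orange and purple look-alikes appear where they were at the start; I judged this by eye.
- **Robot:** it ended clear of everything, with about 0 N on the tool.

No final check failed or disagreed. Two things could not be confirmed: the tool had drifted to a tilt of about 0.08 rad by the end, so I judged the cylinder's uprightness only by eye, and the hand-in gives no verdict.

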